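Refit the keyed valve plug of a chocolate depositor

TASK

Lift the sprung clamp bar of the depositor clear of its fork, turn it well aside (60 degrees or more) and ease it down. Take the washed plug that has two lugs and a T-handle, set it upright in the socket and, pressing only lightly and never forcing it, turn it until its lugs drop into the slots and it is fully home. Then lift the bar, turn it back, and lower it between the tines of its fork so that it presses on the plug; never let the bar snap down, and leave everything else on the bench as it is.

Things in the scene. Friction and masses are not known exactly. Their poses are not given: they have to be found in the camera images.
- housing: The depositor's valve unit, fixed: base plate and round aluminium drum (120 mm across, 98 mm inside, rim 62 mm above the bench), clamp post and fork, grey motor on the +x side (top 82 mm). Origin at bench level below the socket's axis; z up; the closed clamp bar runs along +y. The fork's two tines (tops 127 mm up) stand 58 mm from the socket's axis, on the post's side (-y).
- socket (a point): Centre of the socket at the top face (60 mm up) of the dark steel ring in the drum; axes as housing. Round bore 52 mm across, 46 mm or more deep; from it two opposite slots, 18 mm wide, 16 mm deep, run outward on one line. That line's angle is not reported: up to 0.55 rad either way from the y axis. A gearbox holds the ring (it yields at 2.5 N m).
- plug_center (a point): Centre (half-way up) of the keyed plug: 96 mm tall, 0.3 to 0.6 kg, upright on the bench. z up, y along its lugs and handle; half a turn makes no difference. Fingers take the black T-handle: 70 mm long (y), 16 mm thick (x), from 14 to 48 mm above this point. Lugs resting on the ring: this point 18 mm above socket; fully home: 2 mm above it.
- plug: The same keyed plug; origin at the centre of its underside, axes as plug_center. Heights from there: steel spigot 50 mm across, 0 to 46 mm (tapered in the lowest 8 mm); two opposite lugs, 14 mm wide (x), 76 mm from end to end (y), 30 to 46 mm; stem 18 mm across, 46 to 62 mm; T-handle in line with the lugs, 62 to 96 mm.
- clamp_knob (a point): Centre of the upright black knob (28 mm across, 40 mm tall) on the clamp bar's free end, 170 mm from the post's axis; 148 mm above the bench with the bar down. The bar: flat steel, 22 mm wide, 12 mm thick, its underside 42 mm below this point. The knob spins freely on the bar, so fingers gripping it need not turn with the bar.
- clamp_post (a point): A point on the upright axis on which the bar turns and slides: 90 mm from the socket's axis in the housing's -y direction, 60 mm above the bench. The post's top is 185 mm above the bench.
- clamp_lift (a joint): Height of the clamp bar, m: 0 fully down, 0.06 upper stop. Spring and weight press it down (about 5 N at 0, 7 N at the top). With the plug fully home under it, it rests at about 0.004. Down between the fork's tines the bar can hardly turn; it must be lifted more than 0.022 to clear them, both ways.
- clamp_bar (a joint): Turn of the clamp bar about the post, rad: 0 closed over the socket (along the housing's +y), growing clockwise seen from above (towards the housing's +x, away from the robot), up to 1.4. Stays where it is left.
- blank_center (a point): Centre (half-way up) of another plug, to be left alone: the same 50 mm steel spigot and 96 mm height, but no lugs and a round black knob, 42 mm across, on top. Stands upright on the bench; the two plugs may have swapped places.
- gasket: flat black rubber ring, 84 mm across, 10 mm thick, lying flat; bystander, to be left alone.
- jug: open steel jug 90 mm across, 100 mm tall, with a side handle; bystander, to be left alone.
- jar: closed glass jar, 72 mm across, 90 mm tall; bystander, to be left alone.
- spatula: spatula, 200 mm long, lying flat; bystander, to be left alone.
- brush: brush, 180 mm long, lying flat; bystander, to be left alone.
- mould: white praline mould, 135 x 240 x 22 mm, lying flat; bystander, to be left alone.
There are look-alikes about, which are no part of the job. What is shaped like the plug but green, purple or turquoise is not meant.

How it is judged:
By the outcome, as a careful person would: the job done as asked, in the order asked, and still so for the second after the job is handed in, with the robot touching nothing.
It also fails if it takes over 72 s, if anything falls off the work surface, if the arm or the gripper's body presses on something with over 40 N, if the wrist force passes 120 N, or if a joint passes its speed limit or range.

ROBOT

A 6-joint arm with a two-finger parallel gripper is mounted at the origin on the work surface. World frame = base frame: x ahead of the robot, y to its left, z up, the work surface at z = 0. Lengths are in m, angles in rad, forces in N, time in s.
With the tool pointing down it reaches from about 0.275 to 0.85 m from the base axis. Payload 5.2 kg.
Tool frame: the origin (TCP) lies at the very end of the fingers, on their centre line; the grasp point (between the pads) lies 19 mm behind it; z points along the fingers, x is the direction in which the jaws open and shut, and the axes are right-handed (so a half turn about z gives the same grasp; the last joint's range is limited). The gripper opens to 85 mm and grips with 20 to 120 N. Pads are 22 mm wide; open, the fingers measure 114 mm over their backs; the gripper's body (76 mm by 85 mm) begins 54 mm behind the grasp point. The pads swing forward as they close: fully open they stand 13 mm farther back than shut.
Start: joints at [-1.312, 0.259, 1.535, -0, 1.348, -0.203], TCP at [0.245, -0.492, 0.231] pointing down, gripper open.
Joint ranges: [-3.14, 3.14], [-0.91, 2.08], [0.19, 2.58], [-1.22, 4.36], [0.22, 2.71], [-3.12, 3.12]. Speed limits (rad/s): [2.57, 2.57, 3.14, 3.14, 3.14, 3.14].

INTERFACE

Orientations are given as a unit quaternion [w, x, y, z].
In Python, from rig import telemetry, imaging, robot gives the robot as it stands. The module is installed in compiled form; this text tells all that it offers.
- The arm moves only by the tool servo_tool, never from a script. Its argument "moves" is a list of rows, each a list of 2 entries, a list of its own where there are three numbers: the shift along the tool's x, y, z in cm, then the turn, a rotation vector about the tool's x, y, z in rad. A call has 1 to 5 rows; each row shifts and turns the commanded pose from where the row before left it, along the tool's axes as they then stand; what a row does not reach is not made up. A row lasts 1/8 s, in which the tool goes at most 62.5 mm and 10.7 degrees, less where a joint would pass 70% of its speed; a pose out of reach is approached as far as the arm can. A call is refused whole if a number of a shift passes 6.25 or a number of a turn 0.188, either way. A call with a gripper value outside its range is refused whole. "claw" is the gripper command: -1 is fully open, 1 is shut, values between are in proportion, set as the call begins (left out, the last holds). The fingers move at their own pace and stop on an object; the grip force is fixed at half the most. Time passes only in rows, so rows that do not move let the fingers close. It gives the time, the measured TCP pose, the force and the opening at its end, in the units of the state.
- telemetry.get_state(): the state, without advancing time (a new reading comes with each control period).
- imaging.read_camera(name): name is "scene" or "side" or "wrist"; returns a dict with "frame" (384x512x3 uint8, blue, green, red), "camera_matrix" (3x3 intrinsics, pixels), "k1" (the pictures are not rectified: a ray, as slopes to the right and down, at radius r is drawn at 1 + k1 r^2 times it, then the intrinsics apply), "world_to_cam" (4x4, takes a point from world to camera coordinates). Camera axes: x right, y down, z forward; pixel columns grow to the right and rows downward; lengths in m; the calibration is good to about 2 mm. A picture is of the moment at which its call begins. There is no depth.
- robot.sign_off(): hands the job in, once; it reports no verdict.
Trained networks look in the newest picture that a camera, given by its name, has taken for a name from the list of things; names that differ only in an ending like _2 or _b are one class to them, and where a whole thing is asked for, a point or a joint stands for the part that bears it (a point fixed in the world has none). Each returns a list of dicts, best first, with "score" (0 to 1); they miss things now and then, are a little off and sometimes report something else, mostly with a low value. They report only what shows in the picture. A call takes as long as a camera call. They do not tell look-alikes from the thing itself.
- imaging.find_in(target, camera): "box" ([centre column, centre row, width, height] in pixels, round what is visible of it).
- imaging.pinpoint(target, camera): "point" ([column, row] in pixels: a listed point, or the origin of a listed thing).
The state is a dict: "t": time; "joint_pos": joint angles; "qvel": joint speeds; "effort": joint torques, N m; "tool_pos": TCP position; "ee_rot": TCP orientation; "wrist_force": force on the tool from outside, world axes, zero at the start; "wrist_torque": the same for the moment, N m; "gripper_width": finger opening in m.
Only numpy, scipy, OpenCV 4.12 (cv2) and the standard library are available. Lean on these libraries where they do the work, as an engineer would, in place of code of your own. Each camera call takes 0.05 s, during which the arm holds its last target.

## Working session

There is one attempt and no reset: what is moved stays moved. The work goes in short steps, Python scripts to look and compute and a tool call to move; the robot and the scene stay as the last step left them, time stands still between calls to the robot, and variables do not carry over. Pictures are saved under pics/ and viewed, and the job is handed in when it is done.

Besides the shell and the picture viewer there is one more tool, called as name(argument=value, ...), one argument or row to a line, values as JSON. servo_tool: Moves the arm, as the interface text tells. Its arguments: {"type":"object","properties":{"moves":{"type":"array"},"claw":{"type":"number"}},"required":["moves"]}

```bash
ls; mkdir -p pics
cat > h.py <<'E'
import numpy as np, cv2
from rig import telemetry, imaging, robot
def snap(cam,name):
    r=imaging.read_camera(cam); cv2.imwrite(f'pics/{name}.png',r['frame']); return r
def ray(r,p):
    K=r['camera_matrix'];k=r['k1']
    d=np.array([(p[0]-K[0,2])/K[0,0],(p[1]-K[1,2])/K[1,1]])
    u=d.copy()
    for _ in range(30): u=d/(1+k*(u@u))
    T=np.array(r['world_to_cam']);R=T[:3,:3];c=-R.T@T[:3,3]
    v=R.T@np.array([u[0],u[1],1]); return c,v/np.linalg.norm(v)
def onz(r,p,z):
    c,v=ray(r,p); return c+v*(z-c[2])/v[2]
def proj(r,P):
    T=np.array(r['world_to_cam']);K=r['camera_matrix']
    q=T[:3,:3]@np.array(P)+T[:3,3]; u=q[:2]/q[2]; u=u*(1+r['k1']*(u@u))
    return np.array([K[0,0]*u[0]+K[0,2],K[1,1]*u[1]+K[1,2]])
def tri(rs,ps):
    A=np.zeros((3,3));b=np.zeros(3)
    for r,p in zip(rs,ps):
        c,v=ray(r,p);M=np.eye(3)-np.outer(v,v);A+=M;b+=M@c
    x=np.linalg.solve(A,b); return x,[np.linalg.norm(np.cross(x-ray(r,p)[0],ray(r,p)[1])) for r,p in zip(rs,ps)]
E
python3 - <<'E'
from h import *
s=telemetry.get_state(); print(s)
R={}
for c in ['scene','side','wrist']:
    R[c]=snap(c,c+'0')
    T=np.array(R[c]['world_to_cam']); print(c,(-T[:3,:3].T@T[:3,3]).round(3),T[2,:3].round(3),R[c]['k1'],R[c]['camera_matrix'][0,0])
    for n in ['housing','socket','plug_center','clamp_knob','clamp_post','blank_center','jug','jar','gasket']:
        print(c,n,[(np.round(d['point']).tolist(),round(d['score'],2)) for d in imaging.pinpoint(n,c)][:4])
E
```

```text
pics
{'t': 0.0, 'joint_pos': array([-1.31178629e+00,  2.59341183e-01,  1.53608709e+00, -1.65967889e-06,
        1.34801752e+00, -2.02800175e-01]), 'qvel': array([ 8.68736326e-04, -2.52209765e-03, -1.72983737e-04, -4.05246411e-04,
        1.38981725e-03,  8.43195555e-05]), 'effort': array([ 1.34650112e-03, -4.46015346e+01, -2.90573001e+01, -2.07957228e-04,
        1.15634606e-02,  9.25465230e-06]), 'tool_pos': array([ 0.24494365, -0.49184774,  0.23047408]), 'ee_rot': array([-6.35925338e-04,  8.50167194e-01, -5.26511997e-01, -6.73892147e-04]), 'wrist_force': array([-0.18729886, -0.14037733,  0.73288195]), 'wrist_torque': array([-0.050795  ,  0.03047271, -0.01110805]), 'gripper_width': 0.08555080833707343}
scene [1.333 0.594 1.173] [-0.558 -0.391 -0.732] -0.025635082542972552 447.1378771117438
scene housing [([293.0, 221.0], 0.7), ([355.0, 249.0], 0.6)]
scene socket [([292.0, 207.0], 0.77)]
scene plug_center [([212.0, 231.0], 0.89), ([273.0, 166.0], 0.79), ([218.0, 204.0], 0.71), ([225.0, 176.0], 0.5)]
scene clamp_knob [([314.0, 205.0], 0.66)]
scene clamp_post [([271.0, 194.0], 0.55)]
s
[... 325 characters left out ...]
2.0], 0.64)]
side plug_center [([260.0, 179.0], 0.83), ([302.0, 210.0], 0.83), ([196.0, 197.0], 0.83), ([227.0, 192.0], 0.71)]
side clamp_knob [([241.0, 233.0], 0.7), ([225.0, 167.0], 0.54)]
side clamp_post [([253.0, 217.0], 0.61), ([241.0, 143.0], 0.39)]
side blank_center [([273.0, 159.0], 0.54)]
side jug [([243.0, 144.0], 0.75), ([248.0, 237.0], 0.35)]
side jar [([246.0, 311.0], 0.79)]
side gasket [([305.0, 190.0], 0.71), ([314.0, 158.0], 0.18)]
wrist [ 0.304 -0.464  0.374] [-0.232 -0.114 -0.966] -0.09769860918264398 342.9437155639608
wrist housing []
wrist socket []
wrist plug_center []
wrist clamp_knob []
wrist clamp_post []
wrist blank_center []
wrist jug []
wrist jar []
wrist gasket []
```

View pics/scene0.png

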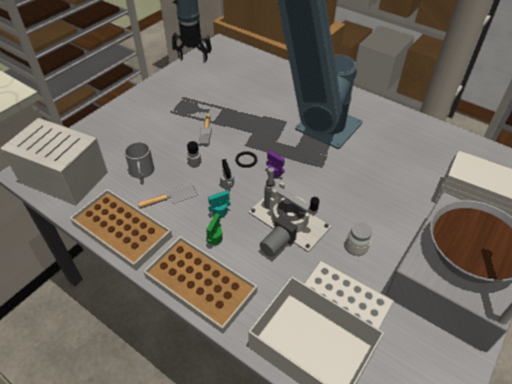

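View pics/side0.png

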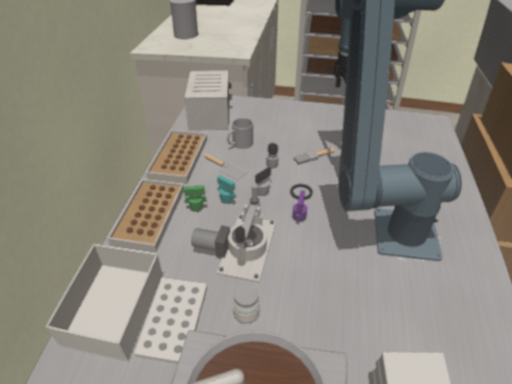

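View pics/wrist0.png

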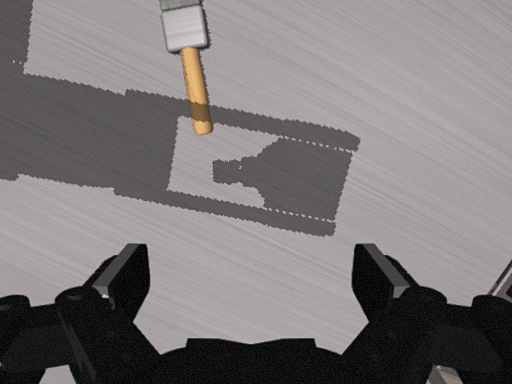

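Run:
```python
import cv2
a=cv2.imread('pics/scene0.png')[130:270,130:390]; cv2.imwrite('pics/scene0c.png',cv2.resize(a,None,fx=3,fy=3,interpolation=cv2.INTER_CUBIC))
a=cv2.imread('pics/side0.png')[120:280,160:350]; cv2.imwrite('pics/side0c.png',cv2.resize(a,None,fx=3.5,fy=3.5,interpolation=cv2.INTER_CUBIC))
```

```text
(no output)
```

View pics/scene0c.png

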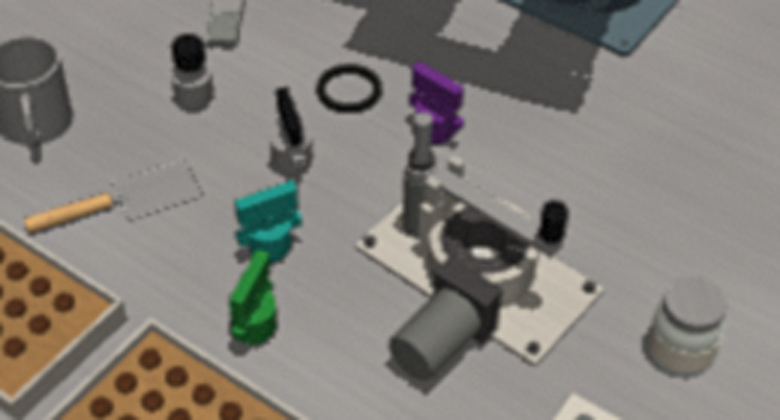

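View pics/side0c.png

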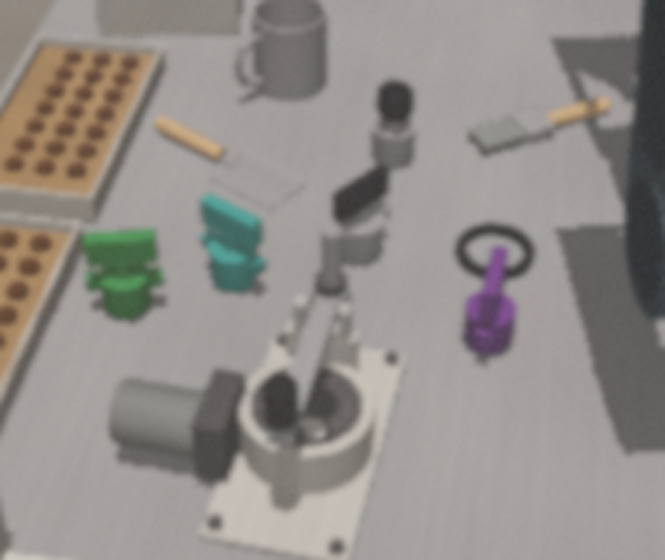

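The true plug, with its black T-handle, is at scene (225,176) and side (260,179). These could be mistaken for it:

| Object | Scene pixel | Side pixel |
|---|---|---|
| Green plug | (212,231) | (196,197) |
| Turquoise plug | (218,204) | (227,192) |
| Purple plug | (273,166) | (302,210) |
| Blank with round knob | (194,155) | (273,159) |

In both crops only the black-handled one has lugs, a T-handle and a steel spigot. The clamp knob is at scene (314,205) and side (241,233).

Run:
```python
from h import *
s=telemetry.get_state(); print(s['t'])
a=snap('scene','s1');b=snap('side','d1')
def t(n,p,q):
    x,e=tri([a,b],[p,q]);print(n,x.round(4),np.round(e,4));return x
t('knob',(314,205),(241,233)); t('post',(271,194),(253,217)); t('plug',(225,176),(260,179)); t('blank',(194,155),(273,159));t('housing',(293,221),(247,249));t('socket',(292,207),(248,234))
# full-precision
for n in ['clamp_knob','plug_center','clamp_post','housing','socket']:
    print(n,[np.round(d['point'],1).tolist() for d in imaging.pinpoint(n,'scene')],[np.round(d['point'],1).tolist() for d in imaging.pinpoint(n,'side')])
```

```text
1.5
knob [0.514  0.2222 0.1463] [0.0044 0.0044]
post [0.502  0.0625 0.0658] [0.0056 0.0056]
plug [ 0.5129 -0.1279  0.0564] [0.0033 0.0033]
blank [ 0.484  -0.2973  0.0317] [0.0033 0.0033]
housing [0.5084 0.1554 0.0075] [0.0008 0.0008]
socket [0.5058 0.1457 0.0682] [0.0006 0.0006]
clamp_knob [[314.4, 205.2]] [[242.2, 232.6]]
plug_center [[274.8, 165.2], [214.9, 228.9], [229.5, 174.5]] [[261.4, 185.1], [198.8, 196.7], [226.3, 190.5], [300.4, 205.6], [250.4, 214.6]]
clamp_post [[267.2, 195.1]] [[251.4, 212.6], [239.0, 237.0]]
housing [[292.6, 223.2]] [[247.5, 246.4]]
socket [[289.2, 209.0]] [[248.1, 237.1]]
```

```bash
cat >> h.py <<'E'
from scipy.spatial.transform import Rotation as Rot
def Rs(s):
    q=s['ee_rot']; return Rot.from_quat([q[1],q[2],q[3],q[0]])
def down(psi): # tool z down, tool x at world angle psi
    c,s=np.cos(psi),np.sin(psi)
    return Rot.from_matrix(np.array([[c,s,0],[s,-c,0],[0,0,-1]]))
def yaw(R):
    m=R.as_matrix(); return np.arctan2(m[1,0],m[0,0])
def plan(p1,psi,n,p0=None,R0=None):
    s=telemetry.get_state()
    p=np.array(s['tool_pos'] if p0 is None else p0); R=Rs(s) if R0 is None else R0
    p1=np.array(p1);R1=down(psi); rv=(R.inv()*R1).as_rotvec(); dp=(p1-p)/n
    print('from',p.round(4),'yaw',round(yaw(R),3),'tilt',(R.inv()*down(yaw(R))).as_rotvec().round(4))
    rows=[]
    for i in range(n):
        sh=R.inv().apply(dp)*100; t=rv/n
        rows.append([np.round(sh,2).tolist(),np.round(t,3).tolist()])
        R=R*Rot.from_rotvec(t)
    for i in range(0,n,5): print(rows[i:i+5])
def st():
    s=telemetry.get_state(); print('t',round(s['t'],2),'p',s['tool_pos'].round(4),'yaw',round(yaw(Rs(s)),3),'F',s['wrist_force'].round(1),'T',s['wrist_torque'].round(2),'w',round(s['gripper_width'],4)); return s
E
python3 - <<'E'
from h import *
st()
plan([0.512,0.13,0.31],0,15)
E
```

```text
t 2.1 p [ 0.2451 -0.4924  0.2313] yaw -1.109 F [-0.5  0.1  0.3] T [-0.01 -0.05 -0.02] w 0.0851
from [ 0.2451 -0.4924  0.2313] yaw -1.109 tilt [0. 0. 0.]
[[[-2.92, -3.44, -0.52], [0.0, 0.0, -0.074]], [[-2.66, -3.65, -0.52], [0.0, 0.0, -0.074]], [[-2.38, -3.83, -0.52], [0.0, 0.0, -0.074]], [[-2.09, -4.0, -0.52], [0.0, 0.0, -0.074]], [[-1.79, -4.14, -0.52], [0.0, 0.0, -0.074]]]
[[[-1.48, -4.26, -0.52], [0.0, 0.0, -0.074]], [[-1.16, -4.36, -0.52], [0.0, 0.0, -0.074]], [[-0.84, -4.44, -0.52], [0.0, 0.0, -0.074]], [[-0.51, -4.49, -0.52], [0.0, 0.0, -0.074]], [[-0.17, -4.51, -0.52], [0.0, 0.0, -0.074]]]
[[[0.16, -4.51, -0.52], [0.0, 0.0, -0.074]], [[0.49, -4.49, -0.52], [0.0, 0.0, -0.074]], [[0.82, -4.44, -0.52], [0.0, 0.0, -0.074]], [[1.15, -4.37, -0.52], [0.0, 0.0, -0.074]], [[1.47, -4.27, -0.52], [0.0, 0.0, -0.074]]]
```

servo_tool(
  moves=[
    [[-2.9,-3.4,-0.5],[0,0,-0.074]],
    [[-2.7,-3.6,-0.5],[0,0,-0.074]],
    [[-2.4,-3.8,-0.5],[0,0,-0.074]],
    [[-2.1,-4.0,-0.5],[0,0,-0.074]],
    [[-1.8,-4.1,-0.5],[0,0,-0.074]],
  ],
)

```text
t: 2.72
tool_pos: [0.3327, -0.2841, 0.2566]
ee_rot: [0.0, 0.933, -0.36, 0.0]
wrist_force: [0.6, 0.6, 1.0]
gripper_width: 0.0856
```

servo_tool(
  moves=[
    [[-1.5,-4.3,-0.5],[0,0,-0.074]],
    [[-1.2,-4.4,-0.5],[0,0,-0.074]],
    [[-0.8,-4.4,-0.5],[0,0,-0.074]],
    [[-0.5,-4.5,-0.5],[0,0,-0.074]],
    [[-0.2,-4.5,-0.5],[0,0,-0.074]],
  ],
)

```text
t: 3.35
tool_pos: [0.4216, -0.076, 0.2817]
ee_rot: [0.0, 0.983, -0.182, 0.0]
wrist_force: [0.7, -0.2, 0.4]
gripper_width: 0.0853
```

servo_tool(
  moves=[
    [[0.2,-4.5,-0.5],[0,0,-0.074]],
    [[0.5,-4.5,-0.5],[0,0,-0.074]],
    [[0.8,-4.4,-0.5],[0,0,-0.074]],
    [[1.1,-4.4,-0.5],[0,0,-0.074]],
    [[1.5,-4.3,-0.5],[0,0,-0.074]],
  ],
)

```text
t: 3.98
tool_pos: [0.5104, 0.1318, 0.3066]
ee_rot: [0.0, 1.0, 0.002, 0.0]
wrist_force: [0.6, -0.1, -0.6]
gripper_width: 0.0854
```

Run:
```python
from h import *
st()
r=snap('wrist','w1')
for n in ['clamp_knob','clamp_post','socket','housing']:
    print(n,[(np.round(d['point'],1).tolist(),round(d['score'],2)) for d in imaging.pinpoint(n,'wrist')][:3])
for n,P in dict(knob=[.513,.225,.148],post=[.502,.06,.06],sock=[.506,.15,.06]).items(): print(n,proj(r,P).round(1))
```

```text
t 3.98 p [0.5104 0.1318 0.3066] yaw 0.004 F [ 0.6 -0.1 -0.6] T [-0.08 -0.06 -0.02] w 0.0854
clamp_knob [([257.0, 66.0], 0.7)]
clamp_post [([247.5, 219.9], 0.62)]
socket [([251.8, 150.3], 0.94)]
housing []
knob [253.5  67.3]
post [242.9 218.7]
sock [246.2 143.7]
```

View pics/w1.png

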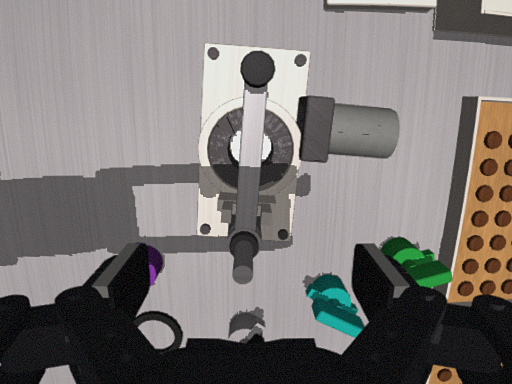

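Run:
```python
from h import *
import pickle
r=imaging.read_camera('wrist'); pickle.dump(r,open('w1.pkl','wb'))
f=r['frame']
print('knobtop',onz(r,(258,67),.168),onz(r,(258,67),.148))
print('drum',onz(r,(250,148),.062))
# plate screws
for p in [(213,53),(300,61),(206,229),(283,234)]: print(p,onz(r,p,.008).round(4))
a=f[40:260,190:330]; cv2.imwrite('pics/w1c.png',cv2.resize(a,None,fx=2.7,fy=2.7,interpolation=cv2.INTER_CUBIC))
```

```text
knobtop [0.51558308 0.2214671  0.168     ] [0.51599944 0.22334652 0.148     ]
drum [0.50923468 0.14354982 0.062     ]
(213, 53) [0.4639 0.2532 0.008 ]
(300, 61) [0.5704 0.244  0.008 ]
(206, 229) [0.4488 0.025  0.008 ]
(283, 234) [0.5548 0.0178 0.008 ]
```

View pics/w1c.png

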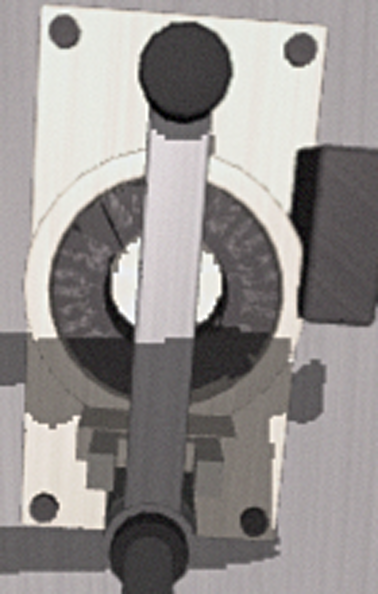

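Run:
```python
from h import *
st()
plan([0.5158,0.2226,0.21],-0.068,3)
plan([0.5158,0.2226,0.131],-0.068,2,[0.5158,0.2226,0.21],down(-0.068))
```

```text
t 4.28 p [0.5096 0.1296 0.3061] yaw 0.0 F [-0.8  0.3 -0.3] T [ 0.02 -0.04 -0.01] w 0.0858
from [0.5096 0.1296 0.3061] yaw 0.0 tilt [0.0006 0.0007 0.    ]
[[[0.21, -3.1, 3.2], [0.0, 0.0, 0.023]], [[0.14, -3.11, 3.2], [0.0, 0.0, 0.023]], [[0.07, -3.11, 3.2], [0.0, 0.0, 0.023]]]
from [0.5158 0.2226 0.21  ] yaw -0.068 tilt [0. 0. 0.]
[[[0.0, 0.0, 3.95], [0.0, 0.0, 0.0]], [[0.0, 0.0, 3.95], [0.0, 0.0, 0.0]]]
```

servo_tool(
  moves=[
    [[0.2,-3.1,3.2],[0,0,0.023]],
    [[0.15,-3.1,3.2],[0,0,0.023]],
    [[0.05,-3.1,3.2],[0,0,0.022]],
    [[0,0,0],[0,0,0]],
  ],
)

```text
t: 4.78
tool_pos: [0.514, 0.223, 0.2075]
ee_rot: [0.001, 0.999, -0.033, -0.003]
wrist_force: [1.2, -0.7, 0.2]
gripper_width: 0.0853
```

servo_tool(
  moves=[
    [[0,0,3.0],[0,0,0]],
    [[0,0,3.0],[0,0,0]],
    [[0,0,1.9],[0,0,0]],
    [[0,0,0],[0,0,0]],
  ],
)

```text
t: 5.28
tool_pos: [0.5157, 0.2214, 0.1311]
ee_rot: [0.0, 0.999, -0.034, -0.001]
wrist_force: [0.7, -0.0, 0.9]
gripper_width: 0.086
```

Run:
```python
from h import *
st()
r=snap('wrist','w2')
```

```text
t 5.28 p [0.5157 0.2214 0.1311] yaw -0.069 F [ 0.7 -0.   0.9] T [0.01 0.01 0.02] w 0.086
```

View pics/w2.png

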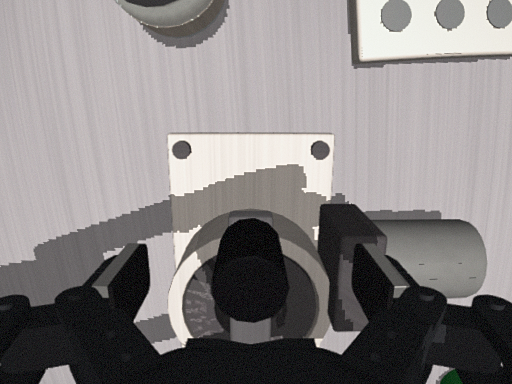

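The knob, at (250,270), sits centred between the pads at columns 130 and 375. I'll close the gripper.

servo_tool(
  claw=1,
  moves=[
    [[0,0,0],[0,0,0]],
    [[0,0,0],[0,0,0]],
    [[0,0,0],[0,0,0]],
    [[0,0,0],[0,0,0]],
  ],
)

```text
t: 5.82
tool_pos: [0.5162, 0.2234, 0.1317]
ee_rot: [-0.0, 0.999, -0.033, 0.0]
wrist_force: [-0.0, 0.9, 0.6]
gripper_width: 0.0264
```

Run:
```python
from h import *
st()
```

```text
t 5.83 p [0.5162 0.2234 0.1317] yaw -0.067 F [-0.   0.9  0.6] T [ 0.02 -0.05 -0.01] w 0.0264
```

servo_tool(
  moves=[
    [[0,0,-0.8],[0,0,0]],
    [[0,0,-1.0],[0,0,0]],
    [[0,0,-1.0],[0,0,0]],
    [[0,0,-1.0],[0,0,0]],
    [[0,0,0],[0,0,0]],
  ],
)

```text
t: 6.45
tool_pos: [0.5164, 0.2227, 0.1706]
ee_rot: [0.0, 0.999, -0.034, 0.001]
wrist_force: [-1.3, -5.4, -5.1]
gripper_width: 0.0267
```

Run:
```python
from h import *
st()
r=snap('side','d2')
f=r['frame'][120:280,160:350]; cv2.imwrite('pics/d2c.png',cv2.resize(f,None,fx=3,fy=3,interpolation=cv2.INTER_CUBIC))
```

```text
t 6.45 p [0.5164 0.2227 0.1706] yaw -0.067 F [-1.3 -5.4 -5.1] T [-0.42  0.02  0.02] w 0.0267
```

View pics/d2c.png

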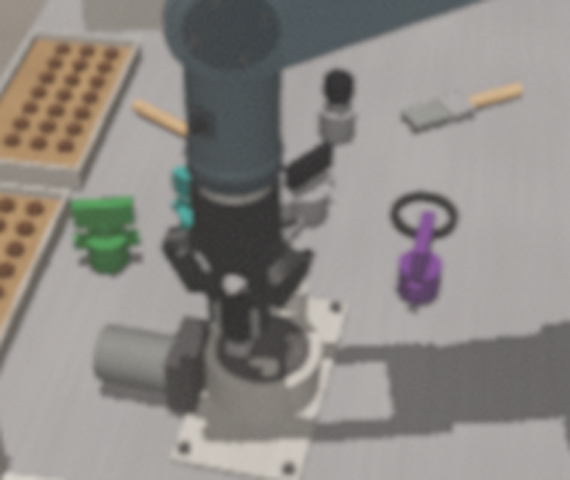

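servo_tool(
  moves=[
    [[1.06,0.03,0],[0,0,0.063]],
    [[2.1,0.13,0],[0,0,0.125]],
    [[2.1,0.13,0],[0,0,0.125]],
  ],
)

```text
t: 6.88
tool_pos: [0.5671, 0.211, 0.1695]
ee_rot: [0.001, 0.982, -0.191, -0.001]
wrist_force: [-2.0, -6.2, -6.0]
gripper_width: 0.0262
```

Run:
```python
from h import *
s=st(); p=s['tool_pos']; R=Rs(s); print(R.inv().apply(s['wrist_force']), np.hypot(*(p[:2]-[.5042,.053])))
```

```text
t 6.88 p [0.5671 0.211  0.1695] yaw -0.384 F [-2.  -6.2 -6. ] T [-0.72  0.29  0.02] w 0.0262
[0.47002384 6.45213154 6.02085028] 0.17009841729844133
```

servo_tool(
  moves=[
    [[2.1,0.14,0],[0,0,0.125]],
    [[2.1,0.14,0],[0,0,0.125]],
    [[2.1,0.14,0],[0,0,0.125]],
    [[2.1,0.14,0],[0,0,0.125]],
  ],
)

```text
t: 7.38
tool_pos: [0.6341, 0.1621, 0.1691]
ee_rot: [0.0, 0.904, -0.428, -0.001]
wrist_force: [-3.2, -2.2, -6.2]
gripper_width: 0.0267
```

servo_tool(
  moves=[
    [[2.1,0.14,0],[0,0,0.125]],
    [[2.1,0.14,0],[0,0,0.125]],
    [[2.1,0.14,0],[0,0,0.125]],
    [[0,0,0],[0,0,0]],
  ],
)

```text
t: 7.88
tool_pos: [0.6649, 0.1062, 0.1692]
ee_rot: [-0.0, 0.809, -0.588, -0.0]
wrist_force: [-0.6, 0.0, -5.8]
gripper_width: 0.0263
```

Run:
```python
from h import *
s=st(); p=s['tool_pos']; R=Rs(s); print(R.inv().apply(s['wrist_force']), np.hypot(*(p[:2]-[.5042,.053])),s['joint_pos'])
d=p[:2]-[.5042,.053]; print('bar angle',np.arctan2(d[0],d[1])-0.068)
```

```text
t 7.88 p [0.6649 0.1062 0.1692] yaw -1.256 F [-0.6  0.  -5.8] T [ 0.02 -0.17 -0.06] w 0.0263
[-0.20949076  0.59400481  5.80895266] 0.16929281601902693 [-7.13502991e-03  5.20296155e-01  1.29608876e+00  4.92943748e-04
  1.32526980e+00  1.24910086e+00]
bar angle 1.1829573936339477
```

servo_tool(
  moves=[
    [[1.7,0.1,0],[0,0,0.1]],
    [[0,0,0.8],[0,0,0]],
    [[0,0,0.9],[0,0,0]],
    [[0,0,0.8],[0,0,0]],
    [[0,0,0.5],[0,0,0]],
  ],
)

```text
t: 8.5
tool_pos: [0.6691, 0.0914, 0.1388]
ee_rot: [-0.0, 0.78, -0.626, 0.0]
wrist_force: [1.6, -0.4, -3.6]
gripper_width: 0.0264
```

servo_tool(
  moves=[
    [[0,0,0.4],[0,0,0]],
    [[0,0,0.3],[0,0,0]],
    [[0,0,0.1],[0,0,0]],
    [[0,0,0],[0,0,0]],
  ],
)

```text
t: 9.0
tool_pos: [0.6698, 0.0906, 0.1324]
ee_rot: [-0.001, 0.779, -0.627, 0.001]
wrist_force: [5.3, 1.1, 0.3]
gripper_width: 0.0268
```

Run:
```python
from h import *
s=st(); p=s['tool_pos']
d=p[:2]-[.5042,.053]; print('bar angle',np.arctan2(d[0],d[1])-0.068,np.hypot(*d))
```

```text
t 9.0 p [0.6698 0.0906 0.1324] yaw -1.355 F [5.3 1.1 0.3] T [ 0.22 -0.77 -0.01] w 0.0268
bar angle 1.2794016278169364 0.16985380501270309
```

servo_tool(
  claw=-1,
  moves=[
    [[0,0,0],[0,0,0]],
    [[0,0,0],[0,0,0]],
    [[0,0,0],[0,0,0]],
  ],
)

```text
t: 9.38
tool_pos: [0.6682, 0.0905, 0.131]
ee_rot: [0.001, 0.779, -0.627, -0.001]
wrist_force: [-0.4, 0.6, -0.4]
gripper_width: 0.0792
```

Run:
```python
from h import *
import pickle
s=st()
a=cv2.imread('pics/side0.png')
r=imaging.read_camera('side')
for p in [((160+340/3.5),120+212/3.5),(160+383/3.5,120+180/3.5)]: print(p,onz(r,p,.09).round(4))
f=r['frame'][120:280,160:350]; cv2.imwrite('pics/d3c.png',cv2.resize(f,None,fx=3,fy=3,interpolation=cv2.INTER_CUBIC))
plan([0.515,0.07,0.31],-0.3,6,s['tool_pos']+[0,0,.05])
```

```text
t 9.38 p [0.6682 0.0905 0.131 ] yaw -1.355 F [-0.4  0.6 -0.4] T [0.01 0.02 0.06] w 0.0792
(257.1428571428571, 180.57142857142856) [ 0.5146 -0.0822  0.09  ]
(269.42857142857144, 171.42857142857144) [ 0.48   -0.1391  0.09  ]
from [0.6682 0.0905 0.181 ] yaw -1.355 tilt [0.0011 0.0001 0.    ]
[[[-0.21, 2.57, -2.15], [0.0, 0.0, -0.176]], [[-0.66, 2.49, -2.15], [0.0, 0.0, -0.176]], [[-1.08, 2.34, -2.15], [0.0, 0.0, -0.176]], [[-1.48, 2.11, -2.15], [0.0, 0.0, -0.176]], [[-1.82, 1.82, -2.15], [0.0, 0.0, -0.176]]]
[[[-2.11, 1.47, -2.15], [0.0, 0.0, -0.176]]]
```

View pics/d3c.png

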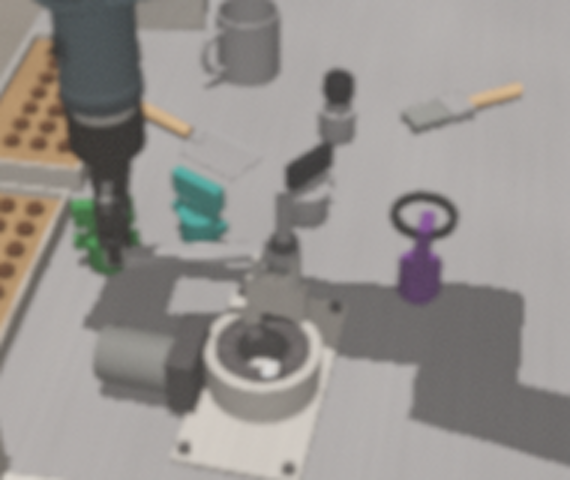

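servo_tool(
  moves=[
    [[0,0,-2.5],[0,0,0]],
    [[0,0,-4.0],[0,0,0]],
    [[-0.2,2.6,-2.2],[0,0,-0.176]],
    [[-0.7,2.5,-2.2],[0,0,-0.176]],
    [[-1.1,2.3,-2.2],[0,0,-0.176]],
  ],
)

```text
t: 10.05
tool_pos: [0.5908, 0.0807, 0.2629]
ee_rot: [0.0, 0.917, -0.399, -0.0]
wrist_force: [0.4, -0.2, 0.4]
gripper_width: 0.0851
```

servo_tool(
  moves=[
    [[-1.5,2.1,-2.0],[0,0,-0.176]],
    [[-1.8,1.8,-1.5],[0,0,-0.176]],
    [[-2.1,1.5,-1.0],[0,0,-0.176]],
    [[0,0,0],[0,0,0]],
  ],
)

```text
t: 10.55
tool_pos: [0.5147, 0.0705, 0.3087]
ee_rot: [-0.0, 0.989, -0.149, 0.001]
wrist_force: [0.8, -0.1, 0.1]
gripper_width: 0.0852
```

Run:
```python
from h import *
import pickle
s=st()
r=snap('wrist','w3'); pickle.dump(r,open('w3.pkl','wb'))
print(proj(r,[.5106,.142,.06]),[ (d['point'],d['score']) for d in imaging.pinpoint('socket','wrist')])
```

```text
t 10.55 p [0.5147 0.0705 0.3087] yaw -0.3 F [ 0.8 -0.1  0.1] T [-0.02  0.    0.04] w 0.0852
[227.14619568  99.75315522] [([225.4, 99.5], 0.59)]
```

View pics/w3.png

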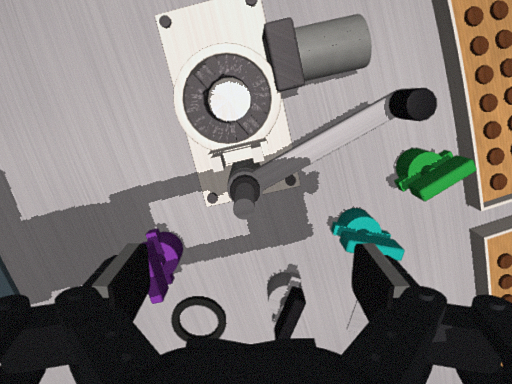

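Run:
```python
from h import *
import pickle
r=pickle.load(open('w3.pkl','rb'));f=r['frame']
a=f[35:165,165:290]; a=cv2.resize(a,None,fx=5,fy=5,interpolation=cv2.INTER_CUBIC); cv2.imwrite('pics/w3c.png',a)
# polar/top-down rectified view of z=.06 plane around socket
c=np.array([.5106,.142]); n=500; S=0.12
m=np.zeros((n,n,2),np.float32)
for i in range(n):
    for j in range(n):
        m[i,j]=proj(r,[c[0]+(j/n-.5)*S,c[1]-(i/n-.5)*S,.06])
o=cv2.remap(f,m[...,0],m[...,1],cv2.INTER_CUBIC); o=cv2.convertScaleAbs(o,alpha=1.6,beta=20)
cv2.imwrite('pics/w3r.png',o)
```

```text
(no output)
```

View pics/w3r.png

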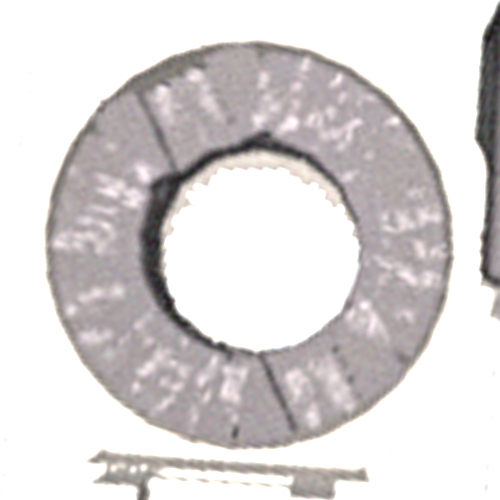

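Run:
```python
from h import *
import pickle
r=pickle.load(open('w3.pkl','rb'));f=r['frame']
a=f[250:350,240:340]; a=cv2.resize(a,None,fx=6,fy=6,interpolation=cv2.INTER_CUBIC); cv2.imwrite('pics/w3p.png',cv2.convertScaleAbs(a,alpha=1.5,beta=25))
```

```text
(no output)
```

View pics/w3p.png

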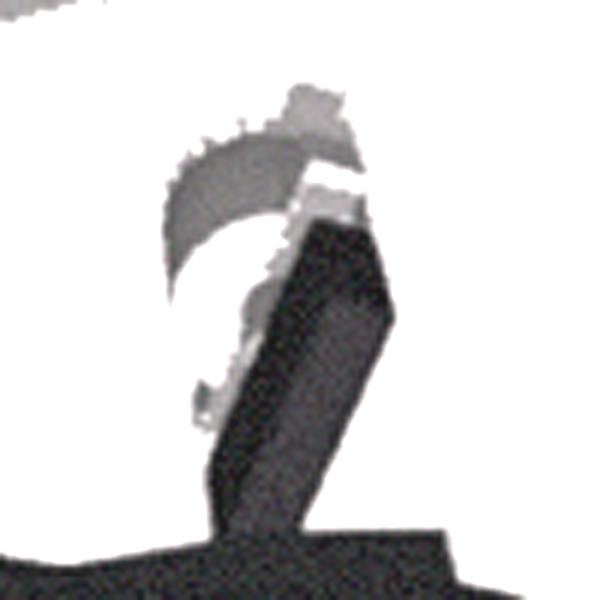

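Run:
```python
from h import *
import pickle
r=pickle.load(open('w3.pkl','rb'))
a=onz(r,(305.5,303),.096);b=onz(r,(290.3,337.5),.096);print(a,b,np.arctan2(*(a-b)[:2][::-1]))
s=st()
plan([0.495,-0.14,0.26],-0.56,5)
```

```text
[ 0.52901173 -0.1080093   0.096     ] [ 0.49884486 -0.15040393  0.096     ] 0.9523455363719059
t 10.65 p [0.5158 0.0705 0.3074] yaw -0.302 F [ 0.5 -0.3  0.6] T [ 0.06 -0.06  0.02] w 0.0856
from [0.5158 0.0705 0.3074] yaw -0.302 tilt [-0.0003 -0.0007  0.    ]
[[[0.85, 4.14, 0.95], [-0.0, -0.0, 0.052]], [[1.07, 4.09, 0.95], [-0.0, -0.0, 0.052]], [[1.28, 4.03, 0.95], [-0.0, -0.0, 0.052]], [[1.48, 3.96, 0.95], [-0.0, -0.0, 0.052]], [[1.69, 3.88, 0.95], [-0.0, -0.0, 0.052]]]
```

servo_tool(
  moves=[
    [[0.85,4.4,0.9],[0,0,0.06]],
    [[1.1,4.4,0.9],[0,0,0.06]],
    [[1.3,4.3,0.9],[0,0,0.06]],
    [[1.5,4.2,0.9],[0,0,0.06]],
    [[1.7,4.1,0.9],[0,0,0.06]],
  ],
)

```text
t: 11.28
tool_pos: [0.4877, -0.1534, 0.261]
ee_rot: [-0.0, 0.955, -0.297, -0.001]
wrist_force: [0.9, 0.5, -0.4]
gripper_width: 0.0855
```

servo_tool(
  moves=[
    [[0,0,0],[0,0,0]],
  ],
)

```text
t: 11.4
tool_pos: [0.4871, -0.1546, 0.2603]
ee_rot: [-0.0, 0.954, -0.298, -0.002]
wrist_force: [0.0, 0.2, -0.3]
gripper_width: 0.0852
```

Run:
```python
from h import *
import pickle
s=st()
r=snap('wrist','w4'); pickle.dump(r,open('w4.pkl','wb'))
```

```text
t 11.4 p [ 0.4871 -0.1546  0.2603] yaw -0.606 F [ 0.   0.2 -0.3] T [-0.    0.06 -0.01] w 0.0852
```

View pics/w4.png

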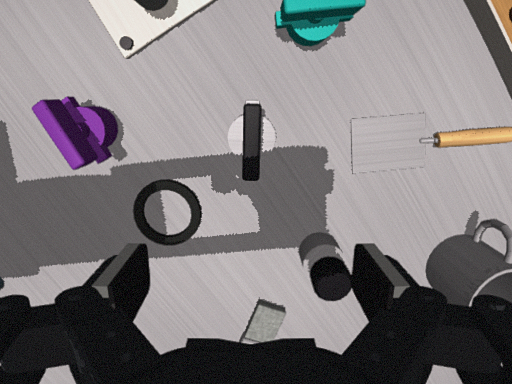

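The T-handled black plug is at (252,140), nearly in line with the tool. The blank is at (328,272), the gasket at (167,211), purple at (73,130) and turquoise at (318,15). I'll crop in to check.

Run:
```python
from h import *
import pickle
r=pickle.load(open('w4.pkl','rb'));f=r['frame']
a=f[90:190,205:305]; a=cv2.resize(a,None,fx=6,fy=6,interpolation=cv2.INTER_CUBIC); cv2.imwrite('pics/w4c.png',cv2.convertScaleAbs(a,alpha=1.4,beta=20))
```

```text
(no output)
```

View pics/w4c.png

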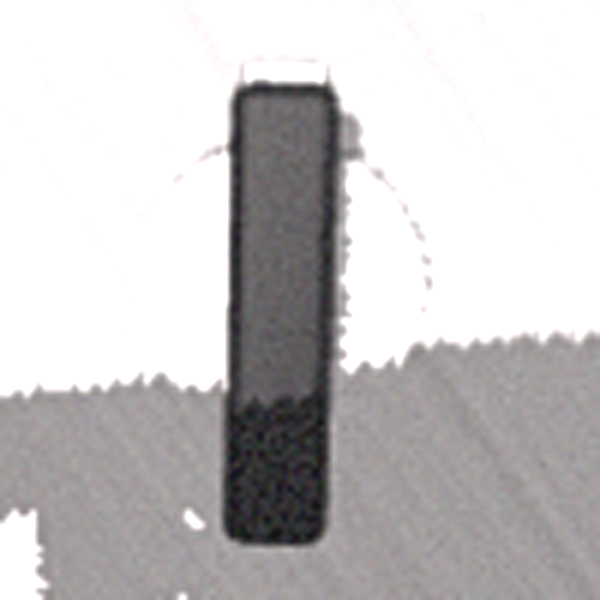

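Run:
```python
from h import *
import pickle
r=pickle.load(open('w4.pkl','rb'))
a=onz(r,(252.2,104.7),.096);b=onz(r,(250.8,180.5),.096);print(a,b,np.linalg.norm(a-b),np.arctan2(*(a-b)[:2][::-1])-np.pi/2,(a+b)/2)
s=st(); psi=np.arctan2(*(a-b)[:2][::-1])-np.pi/2; c=((a+b)/2)[:2]
plan([*c,.18],psi,3); plan([*c,.063],psi,3,[*c,.18],down(psi))
```

```text
[ 0.52370976 -0.10418015  0.096     ] [ 0.48400705 -0.15937763  0.096     ] 0.0679931374622151 -0.6235518418847947 [ 0.50385841 -0.13177889  0.096     ]
t 11.45 p [ 0.4875 -0.153   0.2609] yaw -0.603 F [-0.5  0.5  0.2] T [ 0.02  0.01 -0.03] w 0.0852
from [ 0.4875 -0.153   0.2609] yaw -0.603 tilt [-0.0001  0.0026 -0.    ]
[[[0.06, -0.89, 2.7], [-0.0, 0.001, 0.007]], [[0.05, -0.89, 2.7], [-0.0, 0.001, 0.007]], [[0.04, -0.89, 2.7], [-0.0, 0.001, 0.007]]]
from [ 0.5039 -0.1318  0.18  ] yaw -0.624 tilt [0. 0. 0.]
[[[0.0, 0.0, 3.9], [0.0, 0.0, 0.0]], [[0.0, 0.0, 3.9], [0.0, 0.0, 0.0]], [[0.0, 0.0, 3.9], [0.0, 0.0, 0.0]]]
```

servo_tool(
  moves=[
    [[0,-0.9,2.7],[0,0.003,0.007]],
    [[0,-0.9,2.7],[0,0,0.007]],
    [[0,-0.9,2.7],[0,0,0.007]],
    [[0,0,4.0],[0,0,0]],
  ],
)

```text
t: 11.95
tool_pos: [0.5049, -0.1282, 0.1412]
ee_rot: [0.0, 0.953, -0.304, 0.003]
wrist_force: [-0.1, -0.3, -1.0]
gripper_width: 0.0854
```

Run:
```python
from h import *
s=st()
r=snap('wrist','w5')
plan([.5039,-.1318,.066],-.6235,2)
```

```text
t 11.95 p [ 0.5049 -0.1282  0.1412] yaw -0.619 F [-0.1 -0.3 -1. ] T [0.01 0.   0.02] w 0.0854
from [ 0.5011 -0.1268  0.1354] yaw -0.619 tilt [0.0006 0.0046 0.    ]
[[[0.28, 0.12, 3.47], [0.0, 0.002, 0.002]], [[0.27, 0.12, 3.47], [0.0, 0.002, 0.002]]]
```

View pics/w5.png

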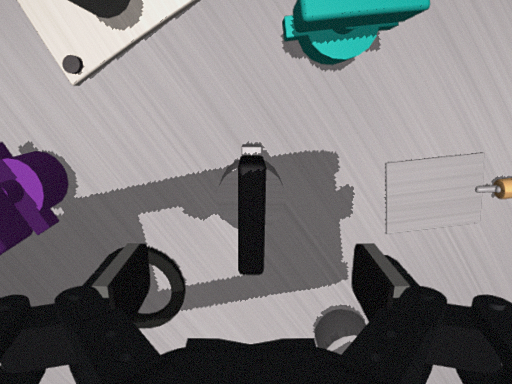

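servo_tool(
  moves=[
    [[0,0.1,2.5],[0,0,0]],
    [[0,0.1,2.5],[0,0,0]],
    [[0,0,2.0],[0,0,0]],
    [[0,0,0],[0,0,0]],
  ],
)

```text
t: 12.5
tool_pos: [0.5015, -0.1301, 0.0704]
ee_rot: [0.0, 0.952, -0.305, -0.0]
wrist_force: [-0.0, 0.1, -0.3]
gripper_width: 0.0854
```

Run:
```python
from h import *
s=st()
plan([.5039,-.1318,.066],-.6235,1)
```

```text
t 12.5 p [ 0.5015 -0.1301  0.0704] yaw -0.619 F [-0.   0.1 -0.3] T [0.01 0.   0.01] w 0.0854
from [ 0.5015 -0.1301  0.0704] yaw -0.619 tilt [0.0002 0.0004 0.    ]
[[[0.29, -0.0, 0.44], [0.0, 0.0, 0.004]]]
```

servo_tool(
  moves=[
    [[0.3,0,0.45],[0,0,0.004]],
    [[0,0,0],[0,0,0]],
  ],
)

```text
t: 12.75
tool_pos: [0.5053, -0.1334, 0.0676]
ee_rot: [0.001, 0.952, -0.307, 0.002]
wrist_force: [0.2, -0.5, 0.3]
gripper_width: 0.0854
```

servo_tool(
  claw=1,
  moves=[
    [[0,0,0],[0,0,0]],
    [[0,0,0],[0,0,0]],
    [[0,0,0],[0,0,0]],
    [[0,0,0],[0,0,0]],
    [[0,0,0],[0,0,0]],
  ],
)

```text
t: 13.38
tool_pos: [0.5044, -0.1332, 0.0669]
ee_rot: [0.0, 0.952, -0.307, 0.001]
wrist_force: [-0.1, 0.3, 0.6]
gripper_width: 0.0153
```

Run:
```python
from h import *
s=st(); r=snap('wrist','w6')
cv2.imwrite('pics/w6.png',r['frame'])
```

```text
t 13.38 p [ 0.5044 -0.1332  0.0669] yaw -0.624 F [-0.1  0.3  0.6] T [-0.    0.02  0.01] w 0.0153
```

View pics/w6.png

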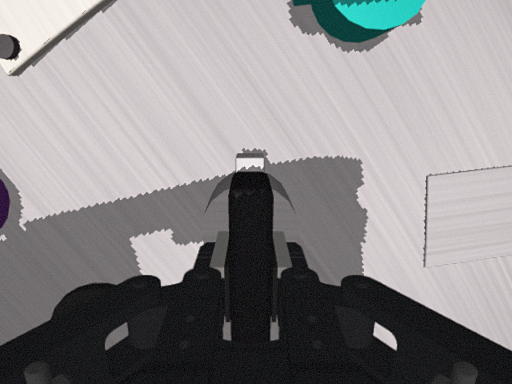

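Run:
```python
from h import *
import pickle
s=st(); r=imaging.read_camera('wrist'); pickle.dump(r,open('w6.pkl','wb'))
R=Rs(s);p=s['tool_pos']; psi=yaw(R)
u=np.array([-np.sin(psi),np.cos(psi)]) # tool -y
v=np.array([np.cos(psi),np.sin(psi)])
for d in [-.002,0,.002]:
    c=p[:2]+u*d
    print('d',d,'lug top',[proj(r,[*(c+u*.038+v*k),.046]).round(1).tolist() for k in (-.007,.007)],'bot',[proj(r,[*(c+u*.038+v*k),.030]).round(1).tolist() for k in (-.007,.007)],
     'handle',[proj(r,[*(c+u*.035+v*k),.096]).round(1).tolist() for k in (-.008,.008)],'handlebot',[proj(r,[*(c+u*.035),.062]).round(1).tolist()])
a=r['frame'][130:260,190:310]; a=cv2.resize(a,None,fx=5,fy=5,interpolation=cv2.INTER_CUBIC); cv2.imwrite('pics/w6c.png',cv2.convertScaleAbs(a,alpha=1.6,beta=30))
```

```text
t 13.43 p [ 0.5044 -0.1332  0.0669] yaw -0.624 F [-1.1  0.9  0.3] T [-0.02  0.07 -0.02] w 0.0148
d -0.002 lug top [[235.2, 163.1], [264.1, 163.1]] bot [[236.4, 157.8], [262.8, 157.8]] handle [[226.5, 197.0], [272.9, 197.0]] handlebot [[249.7, 176.2]]
d 0 lug top [[235.1, 159.0], [264.1, 159.0]] bot [[236.4, 154.1], [262.9, 154.1]] handle [[226.4, 191.4], [273.0, 191.4]] handlebot [[249.7, 171.7]]
d 0.002 lug top [[235.1, 154.9], [264.2, 154.9]] bot [[236.3, 150.3], [262.9, 150.3]] handle [[226.3, 185.8], [273.1, 185.7]] handlebot [[249.7, 167.2]]
```

View pics/w6c.png

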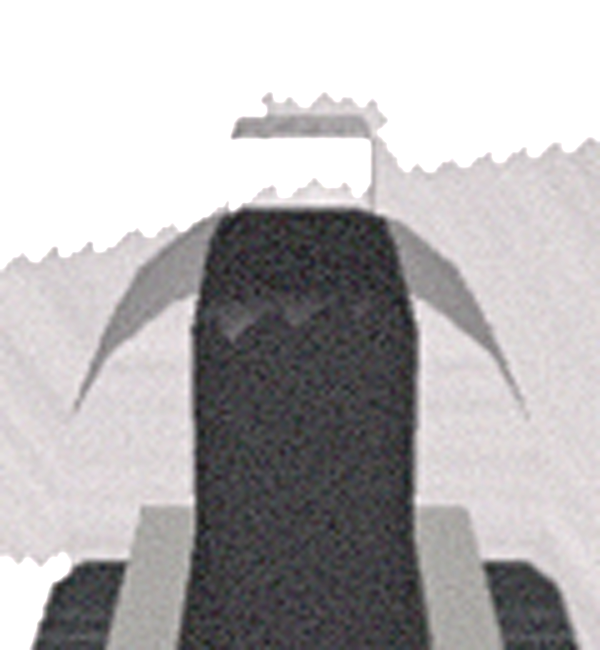

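servo_tool(
  moves=[
    [[0,0,-2],[0,0,0]],
    [[0,0,-5],[0,0,0]],
    [[0,0,-6],[0,0,0]],
    [[0,0,-6],[0,0,0]],
    [[0,0,-3],[0,0,0]],
  ],
)

```text
t: 14.1
tool_pos: [0.5045, -0.1331, 0.2897]
ee_rot: [0.001, 0.952, -0.307, 0.003]
wrist_force: [0.3, -0.3, -5.6]
gripper_width: 0.0151
```

Run:
```python
from h import *
s=st(); r=snap('wrist','w7')
a=r['frame'][130:260,190:310]; a=cv2.resize(a,None,fx=4,fy=4,interpolation=cv2.INTER_CUBIC); cv2.imwrite('pics/w7c.png',cv2.convertScaleAbs(a,alpha=1.6,beta=30))
plan([.5106,.1432,.285],.434,8)
```

```text
t 14.1 p [ 0.5045 -0.1331  0.2897] yaw -0.624 F [ 0.3 -0.3 -5.6] T [ 0.02  0.03 -0.02] w 0.0151
from [ 0.5055 -0.1336  0.2927] yaw -0.624 tilt [-0.0013 -0.0109  0.    ]
[[[-1.97, -2.84, 0.08], [0.001, -0.001, -0.132]], [[-1.58, -3.08, 0.08], [0.001, -0.001, -0.132]], [[-1.16, -3.26, 0.09], [0.001, -0.001, -0.132]], [[-0.72, -3.39, 0.09], [0.001, -0.001, -0.132]], [[-0.27, -3.45, 0.09], [0.001, -0.001, -0.132]]]
[[[0.19, -3.45, 0.09], [0.001, -0.001, -0.132]], [[0.65, -3.4, 0.1], [0.001, -0.001, -0.132]], [[1.09, -3.28, 0.1], [0.001, -0.001, -0.132]]]
```

View pics/w7c.png

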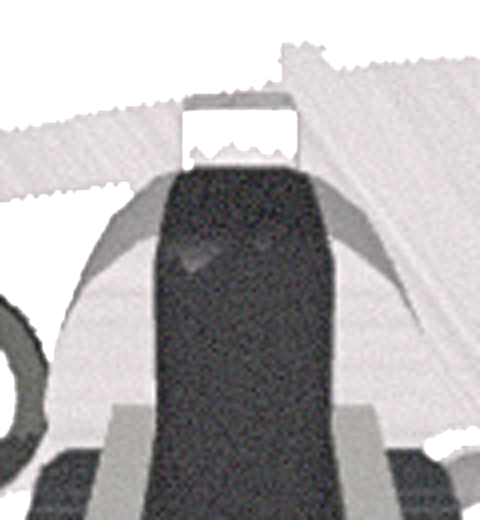

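servo_tool(
  moves=[
    [[-2.0,-2.8,0],[0,0,-0.132]],
    [[-1.6,-3.1,0],[0,0,-0.132]],
    [[-1.2,-3.3,0],[0,0,-0.132]],
    [[-0.7,-3.4,0],[0,0,-0.132]],
    [[-0.3,-3.4,0],[0,0,-0.132]],
  ],
)

```text
t: 14.78
tool_pos: [0.5051, 0.0416, 0.2842]
ee_rot: [0.001, 1.0, 0.02, -0.001]
wrist_force: [0.7, -0.1, -4.6]
gripper_width: 0.0148
```

servo_tool(
  moves=[
    [[0.2,-3.4,0],[0,0,-0.132]],
    [[0.6,-3.4,0],[0,0,-0.132]],
    [[1.1,-3.3,0],[0,0,-0.132]],
    [[0,0,3.0],[0,0,0]],
    [[0,0,0],[0,0,0]],
  ],
)

```text
t: 15.4
tool_pos: [0.5051, 0.1439, 0.2522]
ee_rot: [0.001, 0.977, 0.215, -0.004]
wrist_force: [-0.6, -0.2, -5.0]
gripper_width: 0.0148
```

Run:
```python
from h import *
s=st(); r=snap('wrist','w8')
plan([.5106,.1432,.18],.434,3)
```

```text
t 15.4 p [0.5051 0.1439 0.2522] yaw 0.433 F [-0.6 -0.2 -5. ] T [-0.06  0.04 -0.02] w 0.0148
from [0.5064 0.1436 0.254 ] yaw 0.432 tilt [0.0007 0.0039 0.    ]
[[[0.13, 0.07, 2.47], [0.0, 0.001, -0.001]], [[0.13, 0.07, 2.47], [0.0, 0.001, -0.001]], [[0.13, 0.07, 2.47], [0.0, 0.001, -0.001]]]
```

View pics/w8.png

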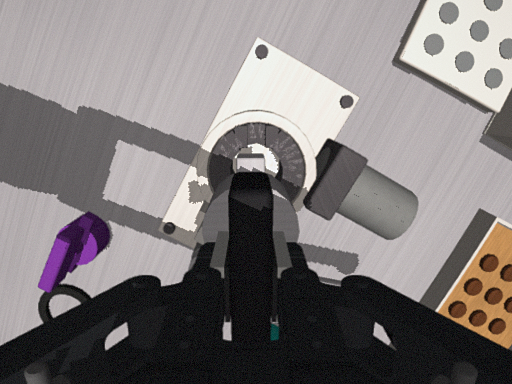

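Run:
```python
from h import *
import pickle
s=st(); r=imaging.read_camera('wrist'); pickle.dump(r,open('w8.pkl','wb')); f=r['frame']
def rect(r,c,psi,z,n=500,S=.14):
    m=np.zeros((n,n,2),np.float32); u=np.array([-np.sin(psi),np.cos(psi)]);v=np.array([np.cos(psi),np.sin(psi)])
    for i in range(n):
        for j in range(n):
            m[i,j]=proj(r,[*(np.array(c)+v*(j/n-.5)*S-u*(i/n-.5)*S),z])
    return cv2.remap(r['frame'],m[...,0],m[...,1],cv2.INTER_CUBIC)
o=cv2.convertScaleAbs(rect(r,[.5106,.1432],.434,.06),alpha=1.5,beta=20)
cv2.circle(o,(250,250),int(.049/.14*500),(0,0,255),1); cv2.circle(o,(250,250),int(.060/.14*500),(0,255,0),1)
for x in (-.009,.009): cv2.line(o,(int(250+x/.14*500),0),(int(250+x/.14*500),250),(255,0,0),1)
cv2.imwrite('pics/w8r.png',o)
```

```text
t 15.45 p [0.5064 0.1436 0.254 ] yaw 0.432 F [-0.4 -0.2 -5.2] T [ 0.02 -0.05 -0.  ] w 0.0156
```

View pics/w8r.png

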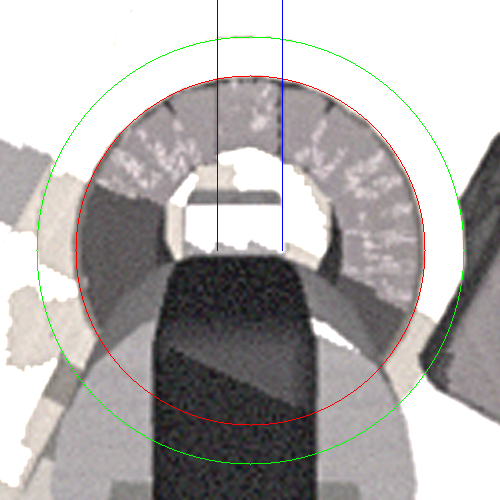

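Run:
```python
from h import *
import pickle
r=pickle.load(open('w8.pkl','rb'))
n=700;S=.105;psi=.434;c=np.array([.5106,.1432]);u=np.array([-np.sin(psi),np.cos(psi)]);v=np.array([np.cos(psi),np.sin(psi)])
m=np.zeros((380,n,2),np.float32)
for i in range(380):
    for j in range(n): m[i,j]=proj(r,[*(c+v*(j/n-.5)*S-u*(i/n-.5)*S),.06])
cv2.imwrite('pics/w8s.png',cv2.convertScaleAbs(cv2.remap(r['frame'],m[...,0],m[...,1],cv2.INTER_CUBIC),alpha=2,beta=10))
```

```text
(no output)
```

View pics/w8s.png

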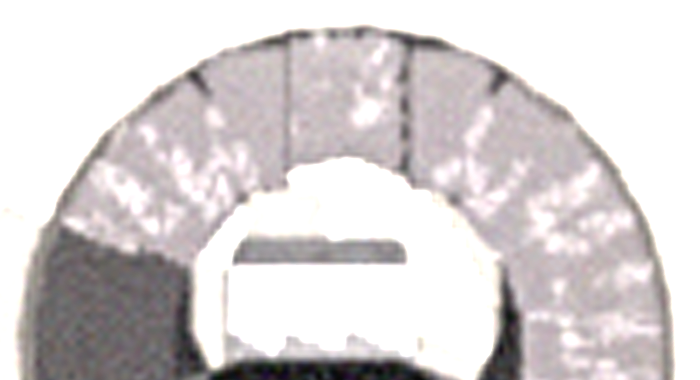

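servo_tool(
  moves=[
    [[0.2,0.13,3.5],[0,0,0]],
    [[0.17,0.13,3.5],[0,0,0]],
    [[0,0,3.5],[0,0,0]],
    [[0,0,0.5],[0,0,0]],
    [[0,0,0],[0,0,0]],
  ],
)

```text
t: 16.12
tool_pos: [0.5136, 0.1424, 0.1475]
ee_rot: [0.001, 0.977, 0.214, 0.002]
wrist_force: [-0.1, -0.4, -5.3]
gripper_width: 0.0148
```

Run:
```python
from h import *
s=st(); 
r=snap('wrist','w9');s=st();plan([.5108,.1428,s['tool_pos'][2]],.437,1)
```

```text
t 16.12 p [0.5136 0.1424 0.1475] yaw 0.431 F [-0.1 -0.4 -5.3] T [ 0.01 -0.02 -0.01] w 0.0148
t 16.18 p [0.5141 0.1425 0.1482] yaw 0.431 F [-0.1  1.  -4. ] T [-0.05 -0.04  0.04] w 0.0147
from [0.5141 0.1425 0.1482] yaw 0.431 tilt [ 0.0037 -0.0044 -0.    ]
[[[-0.29, -0.16, -0.0], [0.004, -0.004, -0.006]]]
```

View pics/w9.png

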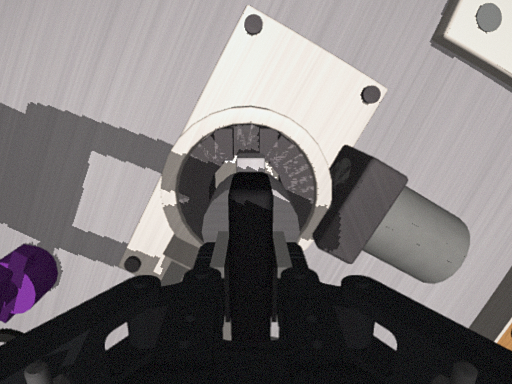

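Run:
```python
from h import *
import pickle
for i in range(4):
    r=imaging.read_camera('wrist'); s=telemetry.get_state()
    if i==3: pickle.dump((r,s),open('w9.pkl','wb'))
    T=np.array(r['world_to_cam']); R=Rs(s)
    cam=-T[:3,:3].T@T[:3,3]
    print(s['t'].round(3),s['tool_pos'].round(4),'cam',cam.round(4),'cam in tool',R.inv().apply(cam-s['tool_pos']).round(4),'fwd',T[2,:3].round(4), (R.inv().apply(T[2,:3])).round(4))
for n in ['w1','w3','w4','w6','w8']:
    T=np.array(pickle.load(open(n+'.pkl','rb'))['world_to_cam']); print(n,(-T[:3,:3].T@T[:3,3]).round(4),T[:3,:3].round(4).tolist()[2])
```

```text
Traceback (most recent call last):
AttributeError: 'float' object has no attribute 'round'
```

Run:
```python
from h import *
import pickle
for i in range(4):
    r=imaging.read_camera('wrist'); s=telemetry.get_state()
    if i==3: pickle.dump((r,s),open('w9.pkl','wb'))
    T=np.array(r['world_to_cam']); R=Rs(s)
    cam=-T[:3,:3].T@T[:3,3]
    print(round(s['t'],3),s['tool_pos'].round(4),'cam',cam.round(4),'cam in tool',R.inv().apply(cam-s['tool_pos']).round(4),'fwd',T[2,:3].round(4), (R.inv().apply(T[2,:3])).round(4))
for n in ['w1','w3','w4','w6','w8']:
    T=np.array(pickle.load(open(n+'.pkl','rb'))['world_to_cam']); print(n,(-T[:3,:3].T@T[:3,3]).round(4),T[:3,:3].round(4).tolist()[2])
```

```text
16.275 [0.5141 0.1427 0.1483] cam [0.486  0.2017 0.2912] cam in tool [-1.000e-04 -6.480e-02 -1.431e-01] fwd [ 0.115  -0.2357 -0.965 ] [0.001  0.2584 0.966 ]
16.325 [0.5139 0.1427 0.1481] cam [0.4859 0.2018 0.2912] cam in tool [-0.     -0.0648 -0.1433] fwd [ 0.115  -0.2357 -0.965 ] [0.0014 0.2586 0.966 ]
16.375 [0.5136 0.1428 0.1478] cam [0.4857 0.2018 0.291 ] cam in tool [-0.     -0.0648 -0.1434] fwd [ 0.1146 -0.2357 -0.965 ] [0.0015 0.2587 0.966 ]
16.425 [0.5133 0.1428 0.1475] cam [0.4855 0.2019 0.2907] cam in tool [-0.     -0.0649 -0.1434] fwd [ 0.1141 -0.2358 -0.9651] [0.0016 0.2587 0.966 ]
w1 [0.5097 0.1951 0.4491] [0.0001, -0.2587, -0.966]
w3 [0.5338 0.1325 0.4519] [-0.0739, -0.2468, -0.9662]
w4 [ 0.5249 -0.1014  0.4034] [-0.1499, -0.2111, -0.9659]
w6 [ 0.5424 -0.0804  0.21  ] [-0.1486, -0.2109, -0.9662]
w8 [0.4795 0.2028 0.3971] [0.106, -0.2364, -0.9658]
```

servo_tool(
  moves=[
    [[0,0,0],[0,0,0]],
    [[0,0,0],[0,0,0]],
    [[0,0,0],[0,0,0]],
  ],
)

```text
t: 16.8
tool_pos: [0.5127, 0.1427, 0.1464]
ee_rot: [0.001, 0.977, 0.214, 0.001]
wrist_force: [0.2, -0.1, -5.6]
gripper_width: 0.0148
```

Run:
```python
from h import *
import pickle
r=imaging.read_camera('wrist'); s=st(); pickle.dump((r,s),open('w9.pkl','wb'))
plan([.5108,.1428,s['tool_pos'][2]],.437,1)
n=700;S=.105;psi=.434;c=np.array([.5106,.1432]);u=np.array([-np.sin(psi),np.cos(psi)]);v=np.array([np.cos(psi),np.sin(psi)])
m=np.zeros((500,n,2),np.float32)
for i in range(500):
    for j in range(n): m[i,j]=proj(r,[*(c+v*(j/n-.5)*S-u*(i/n-.5)*S),.06])
o=cv2.convertScaleAbs(cv2.remap(r['frame'],m[...,0],m[...,1],cv2.INTER_CUBIC),alpha=2,beta=10)
cv2.circle(o,(350,350),int(.049/S*n),(0,0,255),1)
for x in (-60,60): cv2.line(o,(350+x,0),(350+x,120),(255,0,0),1)
cv2.imwrite('pics/w9s.png',o)
```

```text
t 16.85 p [0.5127 0.1427 0.1464] yaw 0.432 F [ 0.1  0.7 -5.8] T [ 0.04 -0.    0.  ] w 0.0152
from [0.5127 0.1427 0.1464] yaw 0.432 tilt [ 0.0026 -0.0015 -0.    ]
[[[-0.17, -0.09, -0.0], [0.003, -0.001, -0.005]]]
```

View pics/w9s.png

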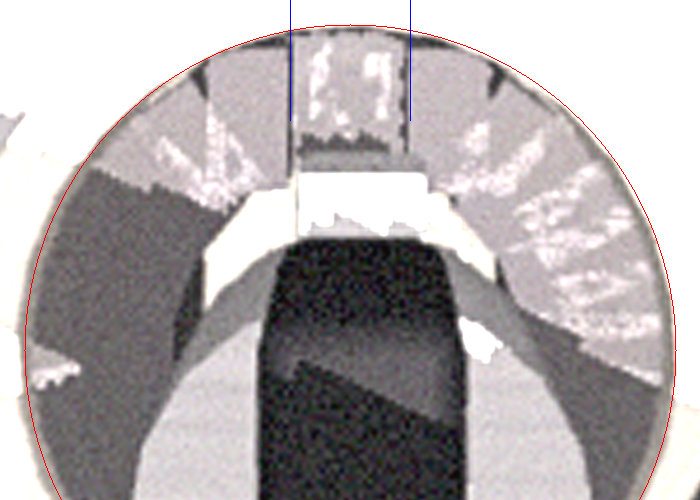

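servo_tool(
  moves=[
    [[-0.1,-0.05,0.6],[0,0,0]],
    [[-0.07,-0.04,0.6],[0,0,-0.005]],
    [[0,0,0],[0,0,0]],
    [[0,0,0],[0,0,0]],
  ],
)

```text
t: 17.35
tool_pos: [0.5108, 0.1428, 0.1343]
ee_rot: [0.001, 0.976, 0.217, 0.001]
wrist_force: [-0.2, 0.5, -5.5]
gripper_width: 0.0153
```

Run:
```python
from h import *
s=st()
plan([.5108,.1428,s['tool_pos'][2]],.437,1)
```

```text
t 17.35 p [0.5108 0.1428 0.1343] yaw 0.437 F [-0.2  0.5 -5.5] T [-0.04 -0.01 -0.04] w 0.0153
from [0.5108 0.1428 0.1343] yaw 0.437 tilt [ 0.0026 -0.0014 -0.    ]
[[[-0.0, -0.01, -0.0], [0.003, -0.001, -0.0]]]
```

servo_tool(
  moves=[
    [[0,0,0.5],[0.003,0,0]],
    [[0,0,0.4],[0,0,0]],
    [[0,0,0.3],[0,0,0]],
    [[0,0,0],[0,0,0]],
  ],
)

```text
t: 17.85
tool_pos: [0.5106, 0.1428, 0.122]
ee_rot: [-0.0, 0.976, 0.217, 0.0]
wrist_force: [-0.0, -0.6, -6.0]
gripper_width: 0.0147
```

Run:
```python
from h import *
s=st()
```

```text
t 17.85 p [0.5106 0.1428 0.122 ] yaw 0.437 F [-0.  -0.6 -6. ] T [-0.03 -0.01 -0.03] w 0.0147
```

servo_tool(
  moves=[
    [[0,0,0.5],[0,0,0]],
    [[0,0,0.5],[0,0,0]],
    [[0,0,0.5],[0,0,0]],
    [[0,0,0.4],[0,0,0]],
    [[0,0,0],[0,0,0]],
  ],
)

```text
t: 18.48
tool_pos: [0.5106, 0.1428, 0.1029]
ee_rot: [-0.0, 0.976, 0.217, 0.0]
wrist_force: [0.1, -0.7, -5.6]
gripper_width: 0.0151
```

Run:
```python
from h import *
s=st()
```

```text
t 18.48 p [0.5106 0.1428 0.1029] yaw 0.437 F [ 0.1 -0.7 -5.6] T [-0.03  0.02  0.02] w 0.0151
```

servo_tool(
  moves=[
    [[0,0,0.3],[0,0,0]],
    [[0,0,0.3],[0,0,0]],
    [[0,0,0.2],[0,0,0]],
    [[0,0,0],[0,0,0]],
  ],
)

```text
t: 18.98
tool_pos: [0.5107, 0.1428, 0.0952]
ee_rot: [-0.0, 0.976, 0.217, 0.0]
wrist_force: [-0.1, 0.3, -3.6]
gripper_width: 0.0154
```

Run:
```python
from h import *
s=st()
```

```text
t 18.98 p [0.5107 0.1428 0.0952] yaw 0.437 F [-0.1  0.3 -3.6] T [-0.02 -0.    0.05] w 0.0154
```

servo_tool(
  moves=[
    [[0,0,0.2],[0,0,0]],
    [[0,0,0.2],[0,0,0]],
    [[0,0,0],[0,0,0]],
  ],
)

```text
t: 19.35
tool_pos: [0.5107, 0.1428, 0.0911]
ee_rot: [-0.0, 0.976, 0.217, 0.0]
wrist_force: [0.4, -0.4, -5.1]
gripper_width: 0.0153
```

Run:
```python
from h import *
s=st()
```

```text
t 19.35 p [0.5107 0.1428 0.0911] yaw 0.437 F [ 0.4 -0.4 -5.1] T [-0.01  0.02 -0.01] w 0.0153
```

servo_tool(
  moves=[
    [[0,0,0.3],[0,0,0]],
    [[0,0,0.3],[0,0,0]],
    [[0,0,0.2],[0,0,0]],
    [[0,0,0],[0,0,0]],
  ],
)

```text
t: 19.85
tool_pos: [0.5107, 0.1428, 0.0831]
ee_rot: [-0.0, 0.976, 0.217, 0.0]
wrist_force: [1.0, -0.4, -6.2]
gripper_width: 0.0149
```

Run:
```python
from h import *
s=st()
```

```text
t 19.85 p [0.5107 0.1428 0.0831] yaw 0.437 F [ 1.  -0.4 -6.2] T [ 0.   -0.05  0.04] w 0.0149
```

servo_tool(
  moves=[
    [[0,0,0.15],[0,0,0]],
    [[0,0,0.1],[0,0,0]],
    [[0,0,0],[0,0,0]],
  ],
)

```text
t: 20.23
tool_pos: [0.5109, 0.1428, 0.0809]
ee_rot: [-0.0, 0.976, 0.217, 0.001]
wrist_force: [0.6, -0.8, -5.6]
gripper_width: 0.0147
```

Run:
```python
from h import *
s=st()
```

```text
t 20.23 p [0.5109 0.1428 0.0809] yaw 0.437 F [ 0.6 -0.8 -5.6] T [-0.   -0.02  0.05] w 0.0147
```

servo_tool(
  moves=[
    [[0,0,0.1],[0,0,0]],
    [[0,0,0.1],[0,0,0]],
    [[0,0,0],[0,0,0]],
  ],
)

```text
t: 20.6
tool_pos: [0.5111, 0.1428, 0.0807]
ee_rot: [-0.0, 0.976, 0.217, 0.001]
wrist_force: [-4.5, -1.9, 11.2]
gripper_width: 0.0151
```

Run:
```python
from h import *
s=st()
r=snap('wrist','w10')
```

```text
t 20.6 p [0.5111 0.1428 0.0807] yaw 0.437 F [-4.5 -1.9 11.2] T [-0.07  1.04  0.03] w 0.0151
```

View pics/w10.png

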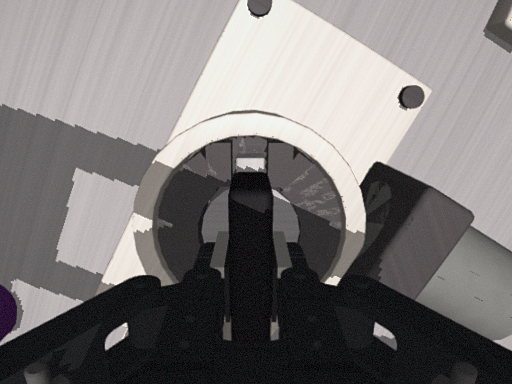

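servo_tool(
  moves=[
    [[0,0,-0.15],[0,0,0]],
    [[0,0,0],[0,0,0]],
  ],
)

```text
t: 20.9
tool_pos: [0.5112, 0.1428, 0.0808]
ee_rot: [-0.0, 0.976, 0.217, 0.001]
wrist_force: [-1.0, -0.5, 2.2]
gripper_width: 0.015
```

servo_tool(
  claw=0.1,
  moves=[
    [[0,0,0],[0,0,0]],
    [[0,0,0],[0,0,0]],
    [[0,0,0],[0,0,0]],
  ],
)

```text
t: 21.28
tool_pos: [0.5111, 0.1429, 0.0804]
ee_rot: [-0.0, 0.976, 0.217, 0.001]
wrist_force: [0.6, 0.5, 0.3]
gripper_width: 0.0383
```

Run:
```python
from h import *
s=st()
```

```text
t 21.27 p [0.5111 0.1429 0.0804] yaw 0.437 F [0.6 0.5 0.3] T [0.02 0.02 0.01] w 0.0383
```

servo_tool(
  moves=[
    [[0,0,-2.0],[0,0,0]],
    [[0,0,-4.0],[0,0,0]],
    [[0,0,-5.0],[0,0,0]],
    [[0,0,-5.0],[0,0,0]],
    [[0,0,0],[0,0,0]],
  ],
)

```text
t: 21.9
tool_pos: [0.5133, 0.1429, 0.2451]
ee_rot: [0.0, 0.976, 0.217, 0.005]
wrist_force: [0.2, -0.3, -0.5]
gripper_width: 0.0381
```

Run:
```python
from h import *
s=st()
r=snap('wrist','w11')
plan([.6695,.0910,.235],-1.355,10)
```

```text
t 21.9 p [0.5133 0.1429 0.2451] yaw 0.437 F [ 0.2 -0.3 -0.5] T [ 0.03  0.01 -0.  ] w 0.0381
from [0.5119 0.1428 0.2424] yaw 0.437 tilt [ 0.0013 -0.006  -0.    ]
[[[1.21, 1.14, 0.08], [-0.0, -0.001, 0.179]], [[1.39, 0.9, 0.08], [-0.0, -0.001, 0.179]], [[1.53, 0.64, 0.08], [-0.0, -0.001, 0.179]], [[1.62, 0.36, 0.08], [-0.0, -0.001, 0.179]], [[1.66, 0.06, 0.08], [-0.0, -0.001, 0.179]]]
[[[1.64, -0.23, 0.08], [-0.0, -0.001, 0.179]], [[1.57, -0.52, 0.08], [-0.0, -0.001, 0.179]], [[1.46, -0.8, 0.08], [-0.0, -0.001, 0.179]], [[1.29, -1.04, 0.08], [-0.0, -0.001, 0.179]], [[1.08, -1.26, 0.08], [-0.0, -0.001, 0.179]]]
```

View pics/w11.png

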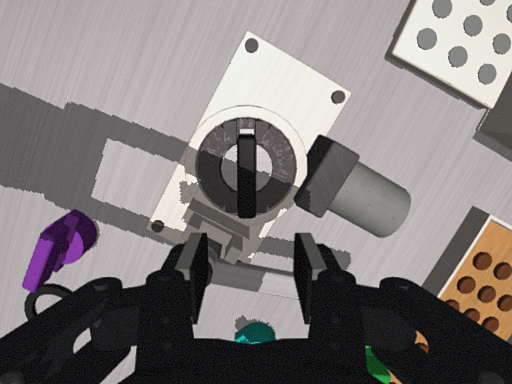

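The plug sits upright in the ring at (247,170), with its lug in the slot at (246,130). Next I go back to the knob.

servo_tool(
  claw=-1,
  moves=[
    [[1.2,1.15,0],[0,0,0.179]],
    [[1.4,0.9,0],[0,0,0.179]],
    [[1.5,0.65,0],[0,0,0.179]],
    [[1.6,0.35,0.1],[0,0,0.179]],
    [[1.65,0.05,0.1],[0,0,0.179]],
  ],
)

```text
t: 22.58
tool_pos: [0.5886, 0.1166, 0.2362]
ee_rot: [-0.0, 0.973, -0.23, -0.001]
wrist_force: [0.3, 0.8, 0.7]
gripper_width: 0.0851
```

servo_tool(
  moves=[
    [[1.65,-0.25,0.1],[0,0,0.179]],
    [[1.6,-0.5,0.1],[0,0,0.179]],
    [[1.45,-0.8,0.1],[0,0,0.179]],
    [[1.3,-1.05,0.1],[0,0,0.179]],
    [[1.1,-1.25,0.1],[0,0,0.179]],
  ],
)

```text
t: 23.2
tool_pos: [0.6679, 0.0905, 0.231]
ee_rot: [0.0, 0.778, -0.628, -0.001]
wrist_force: [0.1, 0.1, -0.4]
gripper_width: 0.0854
```

servo_tool(
  moves=[
    [[0,0,0],[0,0,0]],
    [[0,0,0],[0,0,0]],
  ],
)

```text
t: 23.45
tool_pos: [0.6672, 0.0909, 0.2322]
ee_rot: [-0.0, 0.781, -0.625, -0.001]
wrist_force: [-1.2, 0.0, 0.7]
gripper_width: 0.0854
```

Run:
```python
from h import *
s=st()
r=snap('wrist','w12')
print(proj(r,[.6695,.0910,.168]),proj(r,[.6695,.0910,.148]))
plan([.6695,.0910,.20],-1.355,1)
```

```text
t 23.45 p [0.6672 0.0909 0.2322] yaw -1.349 F [-1.2  0.   0.7] T [-0.01  0.07  0.02] w 0.0854
[250.62393347 204.22978164] [250.68146141 195.72835404]
from [0.6673 0.091  0.2327] yaw -1.35 tilt [0.0003 0.0013 0.    ]
[[[0.05, -0.22, 3.27], [0.0, 0.001, 0.005]]]
```

View pics/w12.png

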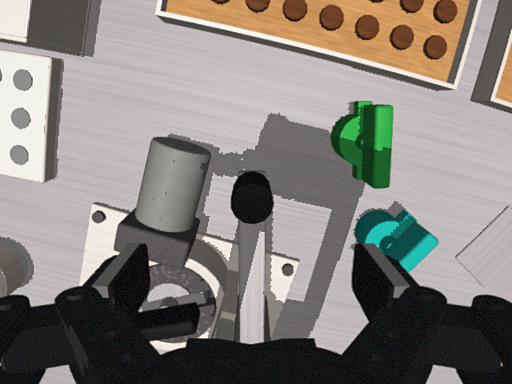

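servo_tool(
  moves=[
    [[0.05,-0.2,3.0],[0,0,0]],
    [[0,0,3.0],[0,0,0]],
    [[0,0,2.5],[0,0,0]],
    [[0,0,1.5],[0,0,0]],
    [[0,0,0],[0,0,0]],
  ],
)

```text
t: 24.12
tool_pos: [0.6694, 0.0909, 0.1326]
ee_rot: [-0.0, 0.78, -0.626, -0.001]
wrist_force: [0.4, 0.3, 1.3]
gripper_width: 0.0854
```

servo_tool(
  claw=1,
  moves=[
    [[0,0,0],[0,0,0]],
    [[0,0,0],[0,0,0]],
    [[0,0,0],[0,0,0]],
    [[0,0,0],[0,0,0]],
    [[0,0,0],[0,0,0]],
  ],
)

```text
t: 24.75
tool_pos: [0.6708, 0.0907, 0.134]
ee_rot: [-0.001, 0.78, -0.626, 0.001]
wrist_force: [1.3, 0.4, 1.2]
gripper_width: 0.0262
```

Run:
```python
from h import *
s=st()
```

```text
t 24.75 p [0.6708 0.0907 0.134 ] yaw -1.353 F [1.3 0.4 1.2] T [ 0.04 -0.13 -0.02] w 0.0262
```

servo_tool(
  moves=[
    [[0,0,-0.8],[0,0,0]],
    [[0,0,-1.0],[0,0,0]],
    [[0,0,-1.0],[0,0,0]],
    [[0,0,-1.0],[0,0,0]],
    [[0,0,0],[0,0,0]],
  ],
)

```text
t: 25.38
tool_pos: [0.67, 0.0906, 0.1724]
ee_rot: [-0.001, 0.78, -0.626, 0.0]
wrist_force: [-2.3, -0.4, -6.0]
gripper_width: 0.0266
```

Run:
```python
from h import *
s=st(); p=s['tool_pos'];d=p[:2]-[.5042,.053]; print('bar angle',np.arctan2(d[0],d[1])-0.068,np.hypot(*d))
```

```text
t 25.38 p [0.67   0.0906 0.1724] yaw -1.353 F [-2.3 -0.4 -6. ] T [-0.02  0.    0.01] w 0.0266
bar angle 1.279770499251154 0.17000790441043473
```

servo_tool(
  moves=[
    [[-1.06,0.03,0],[0,0,-0.063]],
    [[-2.1,0.13,0],[0,0,-0.125]],
    [[-2.1,0.13,0],[0,0,-0.125]],
    [[-2.1,0.13,0],[0,0,-0.125]],
    [[-2.1,0.13,0],[0,0,-0.125]],
  ],
)

```text
t: 26.0
tool_pos: [0.6249, 0.1731, 0.1711]
ee_rot: [-0.0, 0.924, -0.383, -0.0]
wrist_force: [-3.1, -2.8, -6.9]
gripper_width: 0.0269
```

Run:
```python
from h import *
s=st(); p=s['tool_pos'];d=p[:2]-[.5042,.053]; print('bar angle',np.arctan2(d[0],d[1])-0.068,np.hypot(*d),Rs(s).inv().apply(s['wrist_force']))
```

```text
t 26.0 p [0.6249 0.1731 0.1711] yaw -0.786 F [-3.1 -2.8 -6.9] T [-0.11  0.07 -0.05] w 0.0269
bar angle 0.7195948236390637 0.17028916750349563 [-0.19743887  4.12907379  6.8831119 ]
```

servo_tool(
  moves=[
    [[-2.1,0.14,0],[0,0,-0.125]],
    [[-2.1,0.14,0],[0,0,-0.125]],
    [[-2.1,0.14,0],[0,0,-0.125]],
    [[-2.1,0.14,0],[0,0,-0.125]],
    [[0,0,0],[0,0,0]],
  ],
)

```text
t: 26.62
tool_pos: [0.5528, 0.2162, 0.1716]
ee_rot: [-0.001, 0.99, -0.144, 0.0]
wrist_force: [0.8, -0.1, -6.3]
gripper_width: 0.0265
```

Run:
```python
from h import *
s=st(); p=s['tool_pos'];d=p[:2]-[.5042,.053]; print('bar angle',np.arctan2(d[0],d[1])-0.068,np.hypot(*d),Rs(s).inv().apply(s['wrist_force']))
plan([.5162,.2230,p[2]],-.067,2)
```

```text
t 26.62 p [0.5528 0.2162 0.1716] yaw -0.29 F [ 0.8 -0.1 -6.3] T [ 0.45 -0.09  0.04] w 0.0265
bar angle 0.22163462257695804 0.17030129555216034 [ 0.81167791 -0.11663241  6.33555234]
from [0.5528 0.2162 0.1716] yaw -0.29 tilt [-0.0017 -0.0003  0.    ]
[[[-1.85, 0.2, -0.0], [-0.001, -0.0, -0.111]], [[-1.86, -0.01, -0.0], [-0.001, -0.0, -0.111]]]
```

servo_tool(
  moves=[
    [[-1.2,0.1,0],[0,0,-0.074]],
    [[-1.2,0.05,0],[0,0,-0.074]],
    [[-1.25,-0.05,0],[0,0,-0.075]],
    [[0,0,0],[0,0,0]],
    [[0,0,0],[0,0,0]],
  ],
)

```text
t: 27.25
tool_pos: [0.5191, 0.2226, 0.1717]
ee_rot: [-0.001, 0.999, -0.035, 0.001]
wrist_force: [1.1, 3.1, -5.9]
gripper_width: 0.0266
```

Run:
```python
from h import *
s=st(); p=s['tool_pos'];d=p[:2]-[.5042,.053]; print('bar angle',np.arctan2(d[0],d[1])-0.068,np.hypot(*d),Rs(s).inv().apply(s['wrist_force']))
plan([.5163,.2230,p[2]],-.067,1)
r=snap('side','d5');f=r['frame'][120:280,160:350]; cv2.imwrite('pics/d5c.png',cv2.resize(f,None,fx=3,fy=3,interpolation=cv2.INTER_CUBIC))
r=snap('scene','s5');f=r['frame'][150:270,220:350]; cv2.imwrite('pics/s5c.png',cv2.resize(f,None,fx=4,fy=4,interpolation=cv2.INTER_CUBIC))
```

```text
t 27.25 p [0.5191 0.2226 0.1717] yaw -0.07 F [ 1.1  3.1 -5.9] T [ 1.01 -0.03  0.04] w 0.0266
bar angle 0.019762966340654525 0.17022979590128484 [ 0.86256782 -3.13302897  5.87945229]
from [0.5191 0.2226 0.1717] yaw -0.07 tilt [-0.0024 -0.0023  0.    ]
[[[-0.28, -0.02, -0.0], [-0.002, -0.002, -0.003]]]
```

View pics/d5c.png

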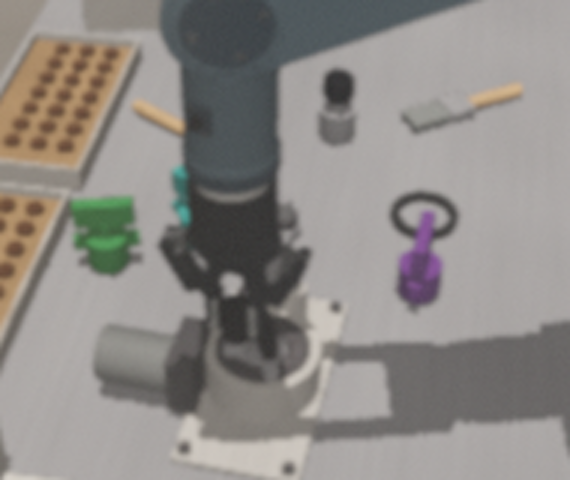

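View pics/s5c.png

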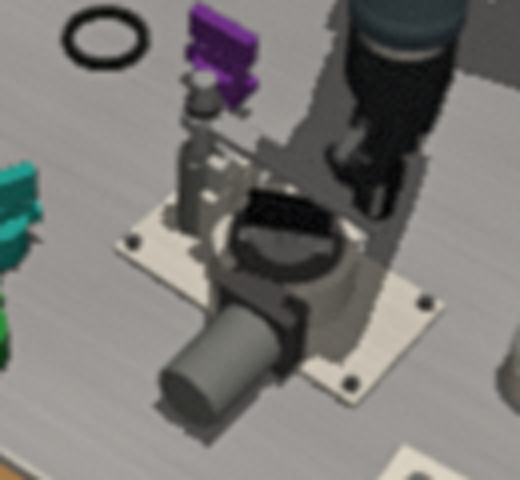

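servo_tool(
  moves=[
    [[-0.27,0,0],[0,0,0]],
    [[0,0,0.5],[0,0,0]],
    [[0,0,0],[0,0,0]],
    [[0,0,0],[0,0,0]],
  ],
)

```text
t: 27.85
tool_pos: [0.5152, 0.2227, 0.166]
ee_rot: [-0.001, 0.999, -0.034, 0.0]
wrist_force: [0.4, 5.0, -5.9]
gripper_width: 0.0266
```

Run:
```python
from h import *
s=st(); p=s['tool_pos'];print(Rs(s).inv().apply(s['wrist_force']))
plan([.5163,.2230,p[2]],-.067,1)
```

```text
t 27.85 p [0.5152 0.2227 0.166 ] yaw -0.067 F [ 0.4  5.  -5.9] T [ 1.36 -0.1  -0.02] w 0.0266
[ 0.10754775 -4.96706163  5.86416356]
from [0.5152 0.2227 0.166 ] yaw -0.067 tilt [-0.0016 -0.0007  0.    ]
[[[0.11, -0.03, 0.0], [-0.002, -0.001, -0.0]]]
```

servo_tool(
  moves=[
    [[0.1,-0.1,0.5],[0,0,0]],
    [[0,0,0.5],[0,0,0]],
    [[0,0,0.4],[0,0,0]],
    [[0,0,0],[0,0,0]],
  ],
)

```text
t: 28.35
tool_pos: [0.5161, 0.223, 0.1518]
ee_rot: [-0.0, 0.999, -0.034, 0.0]
wrist_force: [0.8, 2.2, -5.3]
gripper_width: 0.0267
```

Run:
```python
from h import *
s=st(); p=s['tool_pos'];print(Rs(s).inv().apply(s['wrist_force']))
```

```text
t 28.35 p [0.5161 0.223  0.1518] yaw -0.067 F [ 0.8  2.2 -5.3] T [ 0.75 -0.07 -0.01] w 0.0267
[ 0.67587951 -2.22577732  5.32255382]
```

servo_tool(
  moves=[
    [[0,0,0.4],[0,0,0]],
    [[0,0,0.4],[0,0,0]],
    [[0,0,0.3],[0,0,0]],
    [[0,0,0.1],[0,0,0]],
    [[0,0,0],[0,0,0]],
  ],
)

```text
t: 28.98
tool_pos: [0.5165, 0.2234, 0.1407]
ee_rot: [-0.0, 0.999, -0.033, 0.001]
wrist_force: [-0.3, 1.2, -2.9]
gripper_width: 0.0265
```

Run:
```python
from h import *
s=st(); p=s['tool_pos'];print(Rs(s).inv().apply(s['wrist_force']))
```

```text
t 28.98 p [0.5165 0.2234 0.1407] yaw -0.067 F [-0.3  1.2 -2.9] T [ 0.51 -0.01  0.01] w 0.0265
[-0.41625126 -1.18685239  2.89110817]
```

servo_tool(
  moves=[
    [[0,0,0.1],[0,0,0]],
    [[0,0,0.1],[0,0,0]],
    [[0,0,0],[0,0,0]],
  ],
)

```text
t: 29.35
tool_pos: [0.517, 0.2237, 0.1398]
ee_rot: [-0.001, 0.999, -0.033, 0.002]
wrist_force: [-0.9, 2.0, 6.2]
gripper_width: 0.0267
```

Run:
```python
from h import *
s=st()
```

```text
t 29.35 p [0.517  0.2237 0.1398] yaw -0.067 F [-0.9  2.   6.2] T [ 0.51  0.39 -0.02] w 0.0267
```

servo_tool(
  moves=[
    [[0,0,-0.1],[0,0,0]],
    [[0,0,0],[0,0,0]],
  ],
)

```text
t: 29.6
tool_pos: [0.5169, 0.2236, 0.1401]
ee_rot: [-0.001, 0.999, -0.033, 0.001]
wrist_force: [-0.4, 2.7, 2.6]
gripper_width: 0.0264
```

Run:
```python
from h import *
s=st()
r=snap('wrist','w13')
```

```text
t 29.6 p [0.5169 0.2236 0.1401] yaw -0.067 F [-0.4  2.7  2.6] T [ 0.54  0.14 -0.01] w 0.0264
```

View pics/w13.png

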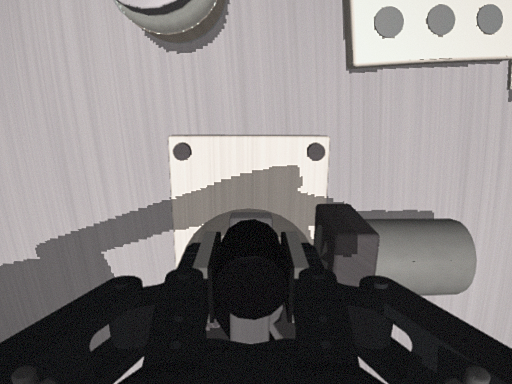

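servo_tool(
  claw=-1,
  moves=[
    [[0,0,0],[0,0,0]],
    [[0,0,0],[0,0,0]],
    [[0,0,0],[0,0,0]],
    [[0,0,0],[0,0,0]],
  ],
)

```text
t: 30.15
tool_pos: [0.5164, 0.2232, 0.1393]
ee_rot: [-0.0, 0.999, -0.034, 0.0]
wrist_force: [0.7, -0.2, -1.1]
gripper_width: 0.0855
```

servo_tool(
  moves=[
    [[0,0,-2.0],[0,0,0]],
    [[0,0,-4.0],[0,0,0]],
    [[0,0,-4.0],[0,0,0]],
    [[0,2.5,-4.0],[0,0,0]],
    [[0,4.0,-3.0],[0,0,0]],
  ],
)

```text
t: 30.78
tool_pos: [0.5121, 0.1585, 0.3112]
ee_rot: [-0.001, 0.999, -0.032, 0.002]
wrist_force: [0.4, -0.8, 0.6]
gripper_width: 0.0855
```

servo_tool(
  moves=[
    [[0,4.0,0],[0,0,0]],
    [[0,0,0],[0,0,0]],
    [[0,0,0],[0,0,0]],
  ],
)

```text
t: 31.15
tool_pos: [0.5091, 0.1187, 0.3091]
ee_rot: [-0.001, 0.999, -0.034, 0.0]
wrist_force: [-0.5, 0.0, 0.8]
gripper_width: 0.0853
```

Run:
```python
from h import *
import pickle
s=st()
r=snap('wrist','w14'); pickle.dump(r,open('w14.pkl','wb'))
d=snap('side','d6');f=d['frame'][120:280,160:350]; cv2.imwrite('pics/d6c.png',cv2.resize(f,None,fx=3,fy=3,interpolation=cv2.INTER_CUBIC))
```

```text
t 31.15 p [0.5091 0.1187 0.3091] yaw -0.068 F [-0.5  0.   0.8] T [-0.02  0.01  0.03] w 0.0853
```

View pics/w14.png

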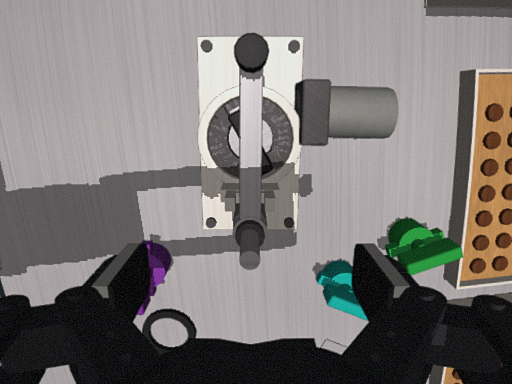

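View pics/d6c.png

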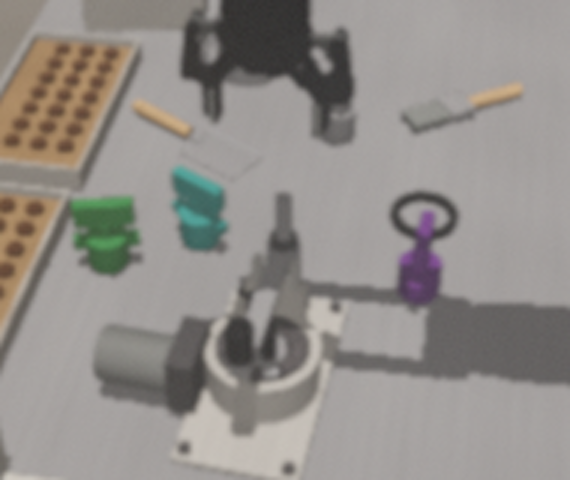

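```bash
python3 - <<'E'
from h import *
sc=snap('scene','s6'); sd=imaging.read_camera('side')
# predicted shift of knob for lift 4mm
for nm,r,old,new in [('side',sd,'side0','d6'),('scene',sc,'scene0','s6')]:
    P=np.array([.5160,.2228,.148])
    print(nm,'per 4mm',proj(r,P+[0,0,.004])-proj(r,P))
    c=proj(r,P).astype(int)
    A=cv2.imread(f'pics/{old}.png',0); B=cv2.imread(f'pics/{new}.png',0)
    if A is None or B is None: print('missing',new); continue
    h=9
    T=A[c[1]-h-4:c[1]+h-2,c[0]-h:c[0]+h]
    def up(x): return cv2.resize(x,None,fx=8,fy=8,interpolation=cv2.INTER_CUBIC)
    S=B[c[1]-h-14:c[1]+h+8,c[0]-h-8:c[0]+h+8]
    m=cv2.matchTemplate(up(S),up(T),cv2.TM_CCOEFF_NORMED); _,v,_,l=cv2.minMaxLoc(m); print(nm,v,'shift',l[0]/8-8,l[1]/8-10)
E
ls pics | grep d6
python3 - <<'E'
import cv2
a=cv2.imread('pics/s6.png')[150:270,220:350]; cv2.imwrite('pics/s6c.png',cv2.resize(a,None,fx=4,fy=4,interpolation=cv2.INTER_CUBIC))
E
```

```text
side per 4mm [-0.03018839 -0.98847796]
side 0.9183209538459778 shift -0.25 -0.625
scene per 4mm [ 0.13247032 -0.86316442]
scene 0.9969367384910583 shift -0.125 -0.625
d6.png
d6c.png
```

View pics/s6c.png

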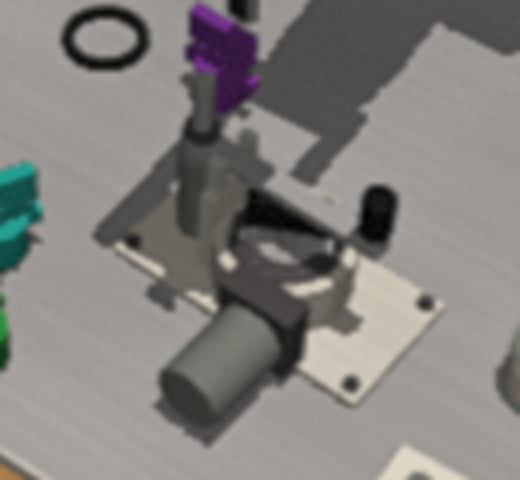

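View pics/s6.png

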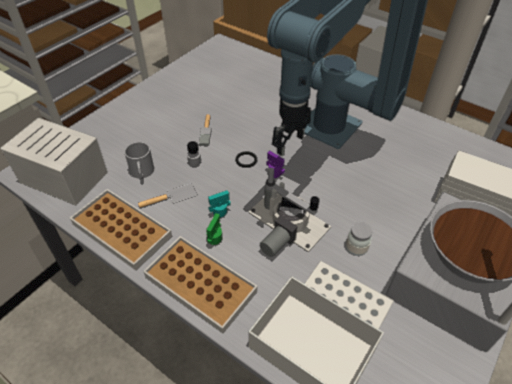

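The knob images put the bar about 3 mm up, which fits it resting at about 4 mm on a plug that is fully home. The bar lies along the housing's axis in its fork, and nothing else has moved.

```bash
python3 -c "
from h import *
st(); print(robot.sign_off())"
```

```text
t 31.35 p [0.5091 0.1194 0.309 ] yaw -0.066 F [ 0.2 -0.2  0. ] T [-0.05  0.01  0.05] w 0.0854
the job is handed in; nothing more can be done
None
```

The job is done and was handed in at about 31 s of the 72 s allowed. The two-lug plug is home in the socket and the clamp bar is back in its fork, pressing on it.

**What I did**
- **Bar aside:** I lifted the bar about 39 mm, swung it about 73° aside and eased it down.
- **Plug in:** I took the black T-handled plug and found the slot line in the wrist pictures, at about 0.50 rad from the housing's y axis. I turned the plug to that angle above the socket and lowered it. The lugs went straight into the slots, so I did not need to search for them by turning.
- **Bar back:** I lifted the bar, turned it back, lowered it in small steps between the tines until the plug took the load, and then let go.

**Last checks**
- **Plug:** it bottomed with the tool at 80.8 mm, against an expected 81 mm when fully home. The contact force was about 11 N.
- **Bar:** while lowering it, I pushed down with about 6 N at most.
- **Surroundings:** nothing else on the bench looked moved in the last scene picture. The arm was about 30 cm up with no force reading.
- **Disagreement on bar height:** the bar should rest about 4 mm up. The tool height at release suggested about 6 mm, while matching the knob in the scene and side pictures gave about 3 mm. Both are far below the 22 mm needed to clear the fork, so I took the bar as seated on the plug.

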